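# Lay up a model aircraft's fuselage side and weigh it down

## Task

Set up the model aircraft's fuselage side for gluing: lay the three thick plywood plates flat on their own outlines burnt into the thin side panel that is pinned to the green mat, the round-ended plate at the nose with its round end pointing to the nose, the tapered plate at the tail with its narrow end pointing to the tail, and the plate with the rectangular window between those two. Then lay the steel bar lengthwise along the middle of the panel, on top of all three plates, to weigh them down. Do not knock over the glue bottle.

Things in the scene. Friction and masses are not known exactly. Their poses are not given: they have to be found in the camera images.
- fuselage_side: Fixed side panel, pale 4 mm plywood, 302 mm long, 90 wide narrowing to 66 at the tail, on a 3 mm green mat (its top 7 mm above the table). Origin: underside, centre line. +x to the nose (half-round, tip x = +150), tail end x = -152. Burnt outlines mark the plates: their origins at y = 0 and x = +92 (round-ended), 0 (window), -92 (tapered), their x axes along the panel's +x. Flat pins at its ends.
- nose_plate: Round-ended plate, tan plywood, 62 x 40 x 10 mm, with a 20 mm round hole; loose, flat, 20 g. Origin: underside, on its centre line. Parallel sides 40 mm apart (across y) from the square end x = -28 to x = +14 mm, then half-round to the tip at x = +34. +x is the round end, which goes towards the panel's nose. Grip across y at the origin.
- middle_plate: Window plate, tan plywood, rectangle 84 (x) by 40 (y) by 10 mm with a 26 x 18 mm window at its centre; loose, flat, 22 g. Origin: underside, centre. Either end may point to the nose. Grip across y at the origin.
- tail_plate: Tapered plate, tan plywood, 71 x 34 x 10 mm, no hole; loose, flat, 16 g. Origin: underside, on its centre line. Parallel sides 34 mm apart (across y) from the square end x = +26 to x = -18 mm, then tapering to 8 mm wide at x = -45. -x is the narrow end, which goes towards the panel's tail. Grip across y at the origin.
- steel_bar: Flat bar of bright steel, 240 (x) by 30 (y) by 12 mm high, about 0.7 kg, loose, flat. Origin: underside, centre. Laid on the plates its underside is 17 mm above the table, 14 mm above the panel's origin. Either end may point to the nose.
- glue_bottle: Glue bottle standing upright: white, blue band, red nozzle, 48 mm in diameter, 135 mm high, loose. Origin: centre of its foot. Not to be knocked over.
- file: File with an orange handle, 262 mm long (x, handle to -x), 24 mm wide and high, lying loose; a bystander. Origin: table level, under its middle.
Mind the look-alikes: they are no part of the job. What is shaped like the middle_plate but pink or yellow is not meant.

How it is judged (in metres and radians):
On the way:
1. all three plates lie flat on their outlines, the right way round (x of nose_plate in the frame of fuselage_side between 0.082 and 0.102 m and y of nose_plate in the frame of fuselage_side between -0.01 and 0.01 m and z of nose_plate in the frame of fuselage_side between 0.0015 and 0.007 m and angle between the x axis of each of nose_plate, middle_plate, tail_plate and the x axis of fuselage_side, either way round below 0.17 rad and angle between each of nose_plate, middle_plate, tail_plate's own z axis and vertical below 0.05 rad and x of fuselage_side in the frame of nose_plate below 0 m and x of middle_plate in the frame of fuselage_side between -0.01 and 0.01 m and y of middle_plate in the frame of fuselage_side between -0.01 and 0.01 m and z of middle_plate in the frame of fuselage_side between 0.0015 and 0.007 m and x of tail_plate in the frame of fuselage_side between -0.102 and -0.082 m and y of tail_plate in the frame of fuselage_side between -0.01 and 0.01 m and z of tail_plate in the frame of fuselage_side between 0.0015 and 0.007 m and x of fuselage_side in the frame of tail_plate above 0 m), for 0.2 s.
At the end, for the whole second after the job is handed in: Plates flat on the panel at their outlines (10 mm along and across, 10 degrees, round end to the nose, narrow end to the tail); bar flat on all three along the centre line (15 mm along, 10 mm across, 10 degrees); all released and at rest (all of step 1 and x of steel_bar in the frame of fuselage_side between -0.015 and 0.015 m and y of steel_bar in the frame of fuselage_side between -0.01 and 0.01 m and z of steel_bar in the frame of fuselage_side between 0.0115 and 0.017 m and angle between the x axis of steel_bar and the x axis of fuselage_side, either way round below 0.17 rad and angle between steel_bar's own z axis and vertical below 0.05 rad and linear speed of each of nose_plate, middle_plate, tail_plate, steel_bar below 0.02 m/s); the robot touches nothing.
It fails at once if the glue bottle is knocked over (angle between glue_bottle's own z axis and vertical above 0.6 rad).
It also fails if it takes over 99 s, if anything falls off the work surface, if the arm or the gripper's body presses on something with over 40 N, if the wrist force passes 120 N, or if a joint passes its speed limit or range.

## Robot

A 6-joint arm with a two-finger parallel gripper is mounted at the origin on the work surface. World frame = base frame: x ahead of the robot, y to its left, z up, the work surface at z = 0. Lengths are in mm, angles in rad, forces in N, time in s.
With the tool pointing down it reaches from about 325 to 750 mm from the base axis. Payload 7.6 kg.
Tool frame: the origin (TCP) lies at the very end of the fingers, on their centre line; the grasp point (between the pads) lies 19 mm behind it; z points along the fingers, y is the line along which they close (so a half turn about z gives the same grasp; the last joint's range is limited). The gripper opens to 85 mm and grips with 20 to 120 N. Pads are 22 mm wide; open, the fingers measure 114 mm over their backs; the gripper's body (76 mm by 85 mm) begins 54 mm behind the grasp point. The pads swing forward as they close: fully open they stand 13 mm farther back than shut.
Start: joints at [1.214, 0.052, 1.401, -0, 1.689, -0.07], TCP at [148.497, 503.581, 231.323] pointing down, gripper open.
Joint ranges: [-2.9, 2.9], [-0.91, 2.17], [0.12, 2.37], [-1.06, 4.2], [0.26, 2.73], [-2.93, 2.93]. Speed limits (rad/s): [2.57, 2.57, 3.01, 3.14, 3.14, 3.14].

## Interface

Orientations are given as a rotation vector (axis times angle).
In Python, from bench import robot gives the robot as it stands. The module is installed in compiled form; this text tells all that it offers.
- The arm moves only by the tool servo_tool, never from a script. Its argument "commands" is a list of rows, each an object of numbers: "tx", "ty", "tz": the shift along the tool's x, y, z in cm; "rx", "ry", "rz": the turn, a rotation vector about the tool's x, y, z in units of 6 degrees (1.0 is 6 degrees); "gripper": the opening, from 0 (shut) to 1 (fully open). In form: [{"tx": .., "ty": .., "tz": .., "rx": .., "ry": .., "rz": .., "gripper": ..}, ...]. A call has 1 to 5 rows; each row is the pose to reach, as a shift and turn from the pose commanded when the call began, along the tool's axes at that moment; what a row does not reach only later rows make up. A row lasts 1/12 s, in which the tool goes at most 41.7 mm and 7.16 degrees, less where a joint would pass 70% of its speed; a pose out of reach is approached as far as the arm can. A call with a gripper value outside its range is refused whole. The fingers move at their own pace and stop on an object; "grip_force" is the grip in N (left out, the last holds). Time passes only in rows, so rows that repeat a pose let the fingers close. It gives the time, the measured TCP pose, the force, the opening and the grip force at its end, in the units of the state.
- robot.get_state(): the state, without advancing time (a new reading comes with each control period).
- robot.get_image(name): name is "scene" or "side" or "wrist"; returns the picture (400x640x3 uint8, red, green, blue); there is no depth.
- robot.get_calibration(name): a dict with "fx", "fy", "cx", "cy" (pixels), "pose" (4x4, takes a point from camera to world coordinates). Camera axes: x right, y up, looking along -z (the intrinsics and any distortion apply to the point x, -y, -z); pixel columns grow to the right and rows downward; lengths in mm; the calibration is good to about 2 mm. The wrist camera is an equidistant fisheye: a pixel r from the principal point sees the ray r / f radians off the axis. A picture is of the moment at which its call begins: read the wrist's pose just before it. get_calibration takes no time and is no camera call; for the wrist camera it gives the pose at the moment of the call.
- robot.sign_off(): hands the job in; it is judged then, once.
The state is a dict: "time_s": time; "qpos": joint angles; "qd": joint speeds; "joint_efforts": joint torques, N m; "ee_pos": TCP position; "tool_rot": TCP orientation; "contact_force": force on the tool from outside, world axes, zero at the start; "moment": the same for the moment, N m; "opening": finger opening in mm; "grip_force": force on a finger pad.
Only numpy, scipy, OpenCV 4.12 (cv2) and the standard library are available. Lean on these libraries where they do the work, as an engineer would, in place of code of your own. Each camera call takes 0.05 s, during which the arm holds its last target. There are 200 camera calls.

## Working session

There is one attempt and no reset: what is moved stays moved. The work goes in short steps, Python scripts to look and compute and a tool call to move; the robot and the scene stay as the last step left them, time stands still between calls to the robot, and variables do not carry over. Pictures are saved under pics/ and viewed, at most 14 in all, crops included, and the job is handed in when it is done.

Besides the shell and the picture viewer there is one more tool, called after "Call:" as a command line: name --argument value ..., lists and objects as JSON in quotes. servo_tool: Moves the arm, as the interface text tells. Its arguments: {"type":"object","properties":{"commands":{"type":"array","items":{"type":"object","properties":{"tx":{"type":"number"},"ty":{"type":"number"},"tz":{"type":"number"},"rx":{"type":"number"},"ry":{"type":"number"},"rz":{"type":"number"},"gripper":{"type":"number"}}}},"grip_force":{"type":"number"}},"required":["commands"]}

```bash
mkdir -p pics; python3 - <<'E'
from bench import robot
import cv2,numpy as np
for n in ["scene","side","wrist"]:
    c=robot.get_calibration(n); print(n,{k:(np.round(v,3).tolist() if k=="pose" else v) for k,v in c.items()})
    cv2.imwrite(f"pics/{n}0.png",robot.get_image(n)[:,:,::-1])
s=robot.get_state();print(s)
E
```

```text
scene {'fx': 491.37128315419886, 'fy': 491.37128315419886, 'cx': 315.48698953169253, 'cy': 200.30093463120167, 'pose': [[-0.572, -0.695, 0.435, 972.292], [0.82, -0.486, 0.302, 312.271], [0.001, 0.53, 0.848, 1087.255], [0.0, 0.0, 0.0, 1.0]]}
side {'fx': 435.3376864190759, 'fy': 435.3376864190759, 'cx': 315.7701909773757, 'cy': 193.97741932441028, 'pose': [[0.691, 0.546, -0.474, -212.208], [-0.722, 0.527, -0.448, -688.334], [0.005, 0.652, 0.758, 1077.77], [0.0, 0.0, 0.0, 1.0]]}
wrist {'fx': 309.70691628693146, 'fy': 309.70691628693146, 'cx': 315.36134042750797, 'cy': 196.02845504190103, 'pose': [[0.284, -0.907, -0.31, 68.27], [0.959, 0.268, 0.094, 528.237], [-0.002, -0.324, 0.946, 372.392], [0.0, 0.0, 0.0, 1.0]]}
{'time_s': 0.15, 'qpos': array([ 1.21373130e+00,  5.27015981e-02,  1.40147192e+00, -1.49600942e-05,
        1.68858301e+00, -7.03024937e-02]), 'qd': array([ 0.0019474 , -0.00195762, -0.00196063,  0.00113425,  0.00092245,
        0.00069528]), 'joint_efforts': array([ 7.56051759e-04, -3.81952000e+01, -3.60424519e+01, -7.34930563e-05,
        4.63654011e-03, -1.63972072e-05]), 'ee_pos': array([148.40293049, 503.36330403, 230.67079663]), 'tool_rot': array([-4.48873179e-01, -3.10912441e+00,  1.79145283e-03]), 'contact_force': array([-0.04411663,  0.0198936 ,  0.39266525]), 'moment': array([-0.01951423, -0.00616015, -0.00533623]), 'grip_force': 0.0, 'opening': 85.30451266078782}
```

View pics/scene0.png

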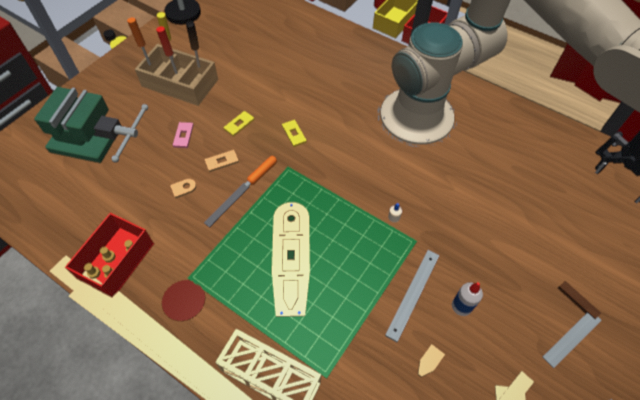

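View pics/side0.png

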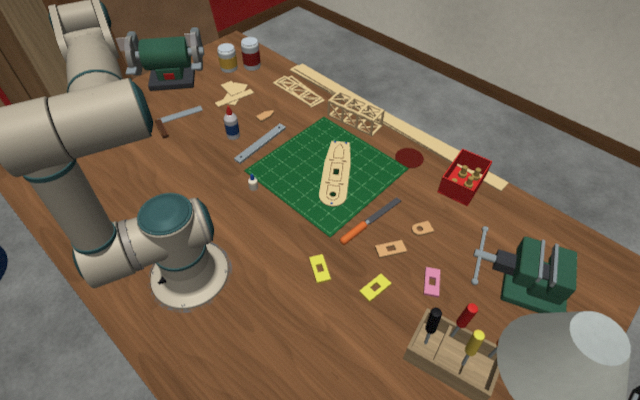

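View pics/wrist0.png

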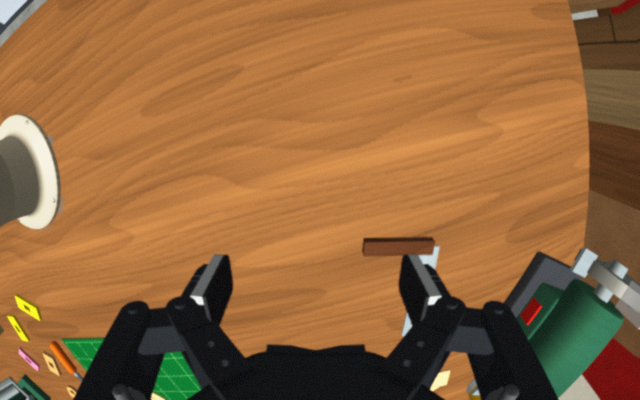

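```bash
cat > h.py <<'E'
from bench import robot
import cv2,numpy as np
def proj(n,P,c=None):
    c=c or robot.get_calibration(n); T=np.linalg.inv(np.array(c["pose"])); P=np.atleast_2d(P).astype(float)
    p=P@T[:3,:3].T+T[:3,3]; x,y,z=p[:,0],-p[:,1],-p[:,2]
    if n=="wrist":
        r=np.hypot(x,y)+1e-9; k=np.arctan2(r,z)/r
    else: k=1/z
    return np.c_[c["cx"]+c["fx"]*x*k, c["cy"]+c["fy"]*y*k]
def unproj(n,uv,zp):
    c=robot.get_calibration(n);T=np.array(c["pose"])
    d=np.array([(uv[0]-c["cx"])/c["fx"],-(uv[1]-c["cy"])/c["fy"],-1.])
    d=T[:3,:3]@d; o=T[:3,3]; return o+d*(zp-o[2])/d[2]
def rect(n,img,c0,w,zp,s=1.,c=None):  # top view; right=-y, up=+x ; w mm half-size, s px/mm
    N=int(2*w*s); j,i=np.meshgrid(np.arange(N),np.arange(N))
    X=c0[0]+w-i/s; Y=c0[1]+w-j/s
    uv=proj(n,np.c_[X.ravel(),Y.ravel(),np.full(N*N,zp)],c).astype(np.float32)
    return cv2.remap(img,uv[:,0].reshape(N,N),uv[:,1].reshape(N,N),cv2.INTER_CUBIC)
E
python3 - <<'E'
from h import *
g={"nose":(183,187,10),"mid":(222,159,10),"tail":(431,361,10),"bar":(413,295,12),"panel":(291,260,7),"bottle":(468,298,60),"file":(240,190,15),"mini":(396,211,10)}
S=cv2.imread("pics/scene0.png");D=cv2.imread("pics/side0.png")
rows=[]
for k,(u,v,z) in g.items():
    p=unproj("scene",(u,v),z); print(k,p.round(0),"side px",proj("side",p).round(0))
    if k in("nose","mid","tail"):
        a=[cv2.resize(rect(n,I,p,60,z,2),(200,200)) for n,I in(("scene",S),("side",D))]
        rows.append(np.vstack(a))
    if k in("bar","panel"):
        rows.append(np.vstack([cv2.resize(rect(n,I,p,165,z,1),(200,200)) for n,I in(("scene",S),("side",D))]))
m=np.hstack(rows); cv2.imwrite("pics/m.png",cv2.resize(m,(800,320)) if m.shape[1]>800 else m)
E
```

```text
nose [ 586. -380.   10.] side px [[422. 226.]]
mid [ 457. -356.   10.] side px [[390. 247.]]
tail [611. 365.  10.] side px [[265. 114.]]
bar [503. 261.  12.] side px [[261. 140.]]
panel [591. -24.   7.] side px [[336. 168.]]
bottle [461. 365.  60.] side px [[232. 122.]]
file [ 509. -249.   15.] side px [[373. 216.]]
mini [329. 115.  10.] side px [[251. 187.]]
```

View pics/m.png

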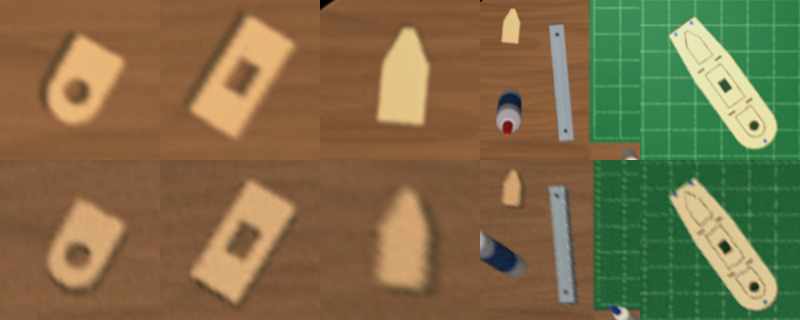

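```bash
cat > fit.py <<'E'
from h import *
from scipy.optimize import minimize
def poly(k,t=0):
    a=np.linspace(-np.pi/2,np.pi/2,25)
    if k=="nose": return np.r_[[[-28,-20]],np.c_[14+20*np.cos(a),20*np.sin(a)],[[-28,20]]]
    if k=="mid": return np.array([[-42,-20],[42,-20],[42,20],[-42,20.]])
    if k=="tail": return np.array([[26,-17],[26,17],[-18,17],[-45,4],[-45,-4],[-18,-17.]])
    if k=="bar": return np.array([[-120,-15],[120,-15],[120,15],[-120,15.]])
    return np.r_[[[-152,-33],[t,-45]],np.c_[105+45*np.cos(a),45*np.sin(a)],[[t,45],[-152,33]]]
def world(k,q):
    p=poly(k,q[3] if len(q)>3 else 0); c,s=np.cos(q[2]),np.sin(q[2]); return p@np.array([[c,s],[-s,c]])+q[:2]
def sil(n,k,q,z0,z1,c):
    w=world(k,q); P=np.r_[np.c_[w,np.full(len(w),z0)],np.c_[w,np.full(len(w),z1)]]
    return cv2.convexHull(proj(n,P,c).astype(np.float32))[:,0]
def mask(n,I,k,q,z0,z1,c):
    u=sil(n,k,q,z0,z1,c); ctr=u.mean(0); r=(u.max(0)-u.min(0)).max()/2*1.2+6
    x0,y0=np.maximum((ctr-r).astype(int),0); x1,y1=(ctr+r).astype(int)
    C=cv2.resize(I[y0:y1,x0:x1],None,fx=4,fy=4,interpolation=cv2.INTER_CUBIC)
    b,g,rr=[C[...,i].astype(int) for i in range(3)]
    ch={"bar":255-(rr-b),"panel":rr}.get(k,g); ch=np.clip(ch,0,255).astype(np.uint8)
    _,m=cv2.threshold(ch,0,255,cv2.THRESH_OTSU)
    if k=="bar": m[(rr-b)>25]=0
    cs,_=cv2.findContours(m,cv2.RETR_EXTERNAL,cv2.CHAIN_APPROX_NONE)
    cc=max(cs,key=lambda s:cv2.contourArea(s)-20*abs(cv2.pointPolygonTest(s,tuple(map(float,(ctr-[x0,y0])*4)),True)) if cv2.pointPolygonTest(s,tuple(map(float,(ctr-[x0,y0])*4)),True)<0 else cv2.contourArea(s))
    return cv2.convexHull((cc[:,0]+.5)/4+[x0,y0]-.5+0.0).astype(np.float32)[:,0] if False else cv2.convexHull(((cc[:,0]+.5)/4+[x0-.5,y0-.5]).astype(np.float32))[:,0]
def fit(k,q0,z0,z1,ims):
    cs={n:robot.get_calibration(n) for n in ims}; M={n:mask(n,I,k,q0,z0,z1,cs[n]) for n,I in ims.items()}
    def loss(q):
        L=0
        for n in ims:
            s=sil(n,k,q,z0,z1,cs[n]); a,_=cv2.intersectConvexConvex(s,M[n]); L+=1-a/(cv2.contourArea(s)+cv2.contourArea(M[n])-a)
        return L
    st=np.array([6,6,.15,40][:len(q0)]); best=None
    S=np.vstack([q0]+[np.array(q0)+st*e for e in np.eye(len(q0))])
    for _ in range(3):
        r=minimize(loss,S[0],method="Nelder-Mead",options=dict(initial_simplex=S,xatol=.01,fatol=1e-5,maxiter=600)); S=np.vstack([r.x]+[r.x+st*e for e in np.eye(len(q0))])
    return r.x,r.fun
E
python3 - <<'E'
from fit import *
S=cv2.imread("pics/scene0.png");D=cv2.imread("pics/side0.png")
# montage axes: up=+x, left=+y
for k,q,z in (("nose",[586,-380,np.radians(145)],(0,10)),("mid",[457,-356,np.radians(-35)],(0,10)),("tail",[606,365,np.pi],(0,10)),("bar",[503,261,.07],(0,12)),("panel",[591,-24,np.radians(-145),-20],(3,7))):
    for ims in ({"scene":S,"side":D},{"scene":S},{"side":D}):
        x,f=fit(k,q,z[0],z[1],ims); print(k,x.round(2),round(np.degrees(x[2]),1),round(f,3))
E
```

```text
nose [ 585.72 -383.76    2.63] 150.6 0.325
nose [ 583.4  -388.18    2.64] 151.0 0.141
nose [ 587.64 -380.76    2.69] 154.2 0.162
mid [ 458.9  -358.54   -0.55] -31.6 0.265
mid [ 456.06 -363.14   -0.54] -31.2 0.136
mid [ 461.79 -355.56   -0.56] -31.9 0.119
tail [604.78 362.83   3.06] 175.1 0.358
tail [603.6  362.46   3.04] 174.2 0.056
tail [609.62 365.82   3.19] 183.0 0.261
bar [5.03e+02 2.61e+02 7.00e-02] 4.0 2.0
bar [5.03e+02 2.61e+02 7.00e-02] 4.0 1.0
bar [5.03e+02 2.61e+02 7.00e-02] 4.0 1.0
panel [577.61 -34.04  -2.51 -61.27] -144.1 1.007
panel [353.35 -94.93  -0.43 315.57] -24.6 0.602
panel [577.71 -33.97  -2.51 -61.17] -144.1 0.064
```

```bash
python3 - <<'E'
from fit import *
S=cv2.imread("pics/scene0.png");D=cv2.imread("pics/side0.png");ims={"scene":S,"side":D}
V={n:cv2.resize(I,None,fx=4,fy=4,interpolation=cv2.INTER_CUBIC) for n,I in ims.items()}; O=[]
for k,q,z in (("nose",[586,-382,2.64],10),("mid",[459,-358,-.55],10),("tail",[605,363,3.06],10),("bar",[503,261,.07],12),("panel",[578,-34,-2.51,-60],7)):
    for s in (["scene","side"],["scene"],["side"]):
        x,f=fit(k,q,z,z,{n:ims[n] for n in s}); print(k,x.round(2),round(np.degrees(x[2]),1),round(f,3))
        if len(s)==2: b=x
    col=[]
    for n in ims:
        c=robot.get_calibration(n); m=mask(n,ims[n],k,q,z,z,c)
        for p,cl in((m,(0,0,255)),(sil(n,k,b,z,z,c),(255,0,0))): cv2.polylines(V[n],[(p*4+1.5).astype(int)],True,cl,1)
        u=sil(n,k,q,z,z,c); ctr=u.mean(0)*4; r=int((u.max(0)-u.min(0)).max()*2*1.3)+10; x0,y0=np.maximum((ctr-r).astype(int),0)
        col.append(cv2.resize(V[n][y0:y0+2*r,x0:x0+2*r],(160,160) if 0 else (160,160)))
    O.append(np.vstack(col))
cv2.imwrite("pics/f.png",cv2.resize(np.hstack(O),(800,320)))
E
```

```text
nose [ 584.25 -383.15    2.64] 151.5 0.123
nose [ 585.85 -383.16    2.63] 150.7 0.035
nose [ 583.53 -383.41    2.63] 150.6 0.03
mid [ 457.79 -357.87   -0.55] -31.6 0.142
mid [ 459.66 -357.78   -0.56] -32.0 0.043
mid [ 456.48 -358.3    -0.56] -32.3 0.04
tail [605.28 362.59   3.05] 174.6 0.108
tail [605.39 362.17   3.05] 174.9 0.03
tail [603.95 363.02   3.05] 174.5 0.057
bar [5.03e+02 2.61e+02 7.00e-02] 4.0 2.0
bar [5.03e+02 2.61e+02 7.00e-02] 4.0 1.0
bar [5.03e+02 2.61e+02 7.00e-02] 4.0 1.0
panel [574.99 -36.08  -2.51 -64.16] -144.0 1.04
panel [ 339.14 -104.23   -0.37  326.83] -21.2 0.629
panel [575.15 -35.97  -2.51 -64.1 ] -144.0 0.095
```

View pics/f.png

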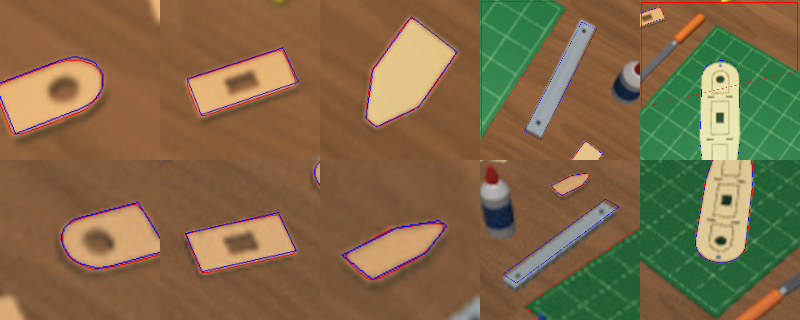

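```bash
sed -i 's/ch={"bar".*$/ch=b if k in("bar","panel") else g; ch=np.clip(ch,0,255).astype(np.uint8)/; s/^    if k=="bar": m.*$//' fit.py
python3 - <<'E'
from fit import *
S=cv2.imread("pics/scene0.png");D=cv2.imread("pics/side0.png");ims={"scene":S,"side":D}
for k,q,z in (("bar",[503,261,.07],12),("panel",[578,-34,-2.51,-60],7)):
    for s in (["scene","side"],["scene"],["side"]):
        x,f=fit(k,q,z,z,{n:ims[n] for n in s}); print(k,x.round(2),round(np.degrees(x[2]),1),round(f,3))
E
```

```text
bar [4.9784e+02 2.5829e+02 9.0000e-02] 5.2 0.171
bar [4.9858e+02 2.5847e+02 9.0000e-02] 5.1 0.028
bar [4.9395e+02 2.5682e+02 1.0000e-01] 5.5 0.124
panel [576.49 -35.18  -2.51 -54.07] -144.0 0.293
panel [ 537.89  -64.38   -2.51 -134.71] -143.9 0.18
panel [576.42 -34.79  -2.51 -56.37] -143.9 0.093
```

```bash
python3 - <<'E'
import re
s=open('fit.py').read()
s=s.replace("    cs,_=cv2.find","    if k=='panel': m=((rr>(165 if n=='scene' else 140))&(b>80)).astype(np.uint8)*255\n    cs,_=cv2.find")
open('fit.py','w').write(s)
E
python3 - <<'E'
from fit import *
S=cv2.imread("pics/scene0.png");D=cv2.imread("pics/side0.png");ims={"scene":S,"side":D}
for n in ims:
    for p in ([576,-35,7],[540,-120,7],[600,0,3]):
        u=proj(n,p)[0].astype(int);print(n,p,ims[n][u[1],u[0]])
for k,q,z in (("panel",[578,-34,-2.51,-60],7),):
    for s in (["scene","side"],["scene"],["side"]):
        x,f=fit(k,q,z,z,{n:ims[n] for n in s}); print(k,x.round(2),round(np.degrees(x[2]),1),round(f,3))
    V=[]
    for n in ims:
        c=robot.get_calibration(n);I=cv2.resize(ims[n],None,fx=4,fy=4)
        cv2.polylines(I,[(mask(n,ims[n],k,q,z,z,c)*4+1.5).astype(int)],True,(0,0,255),2)
        cv2.polylines(I,[(sil(n,k,[577,-34.5,-2.513,-55],z,z,c)*4+1.5).astype(int)],True,(255,0,0),2)
        u=proj(n,[577,-34,7])[0]*4; V.append(cv2.resize(I[int(u[1])-300:int(u[1])+300,int(u[0])-250:int(u[0])+250],(400,480)))
cv2.imwrite("pics/p.png",np.hstack(V))
E
```

```text
scene [576, -35, 7] [54 83 44]
scene [540, -120, 7] [ 87 141  88]
scene [600, 0, 3] [179 232 232]
side [576, -35, 7] [31 55 26]
side [540, -120, 7] [ 99 144 131]
side [600, 0, 3] [124 169 192]
panel [576.39 -35.53  -2.51 -48.31] -144.0 0.283
panel [ 539.21  -63.18   -2.51 -122.34] -144.0 0.173
panel [576.16 -34.88  -2.51 -49.92] -144.0 0.086
```

View pics/p.png

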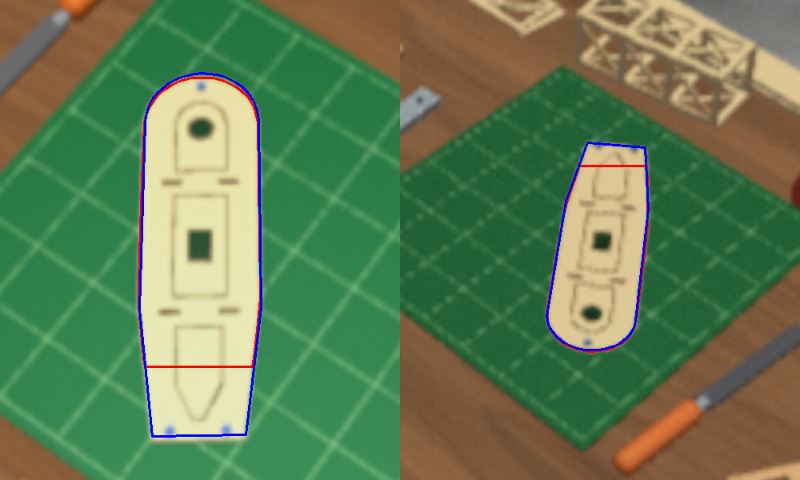

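```bash
cat > go.py <<'E'
import sys
from bench import robot
import numpy as np
from scipy.spatial.transform import Rotation as R
x,y,z,yaw=map(float,sys.argv[1:5]) # yaw = heading of tool y, deg
s=robot.get_state(); C=R.from_rotvec(s["tool_rot"])
a=np.radians(yaw); Y=np.array([np.cos(a),np.sin(a),0]); Z=np.array([0,0,-1.]); G=R.from_matrix(np.c_[np.cross(Y,Z),Y,Z])
d=C.inv().apply(np.array([x,y,z])-s["ee_pos"])/10; r=np.degrees((C.inv()*G).as_rotvec())/6
print("t",round(s["time_s"],2),"pos",s["ee_pos"].round(1),"yaw",round(np.degrees(np.arctan2(*C.as_matrix()[[1,0],1])),1),"q",s["qpos"].round(2),"open",round(s["opening"],1),"F",s["contact_force"].round(1),"grip",round(s["grip_force"],1))
print("T",d.round(2),"R",r.round(3),"rows",np.ceil(np.linalg.norm(d)/4.17),np.ceil(np.linalg.norm(r)*6/7.16))
E
python3 go.py 605 362.5 120 -95.2
```

```text
t 0.15 pos [148.4 503.4 230.7] yaw 73.6 q [ 1.21  0.05  1.4  -0.    1.69 -0.07] open 85.3 F [-0.   0.   0.4] grip 0.0
T [-47.78  -0.58  11.06] R [-3.0000e-03  1.6000e-02  2.8128e+01] rows 12.0 24.0
```

Call:
servo_tool --commands '[{"tx": -47.8,"ty": -0.6,"tz": 0,"rz": 28,"gripper": 0.7},{"tx": -47.8,"ty": -0.6,"tz": 0,"rz": 28,"gripper": 0.7},{"tx": -47.8,"ty": -0.6,"tz": 0,"rz": 28,"gripper": 0.7},{"tx": -47.8,"ty": -0.6,"tz": 0,"rz": 28,"gripper": 0.7},{"tx": -47.8,"ty": -0.6,"tz": 0,"rz": 28,"gripper": 0.7}]' --grip_force 40

```text
validation failed for argument at $.co...
```

```bash
python3 go.py 605 362.5 150 -95.2
```

```text
t 0.15 pos [148.4 503.4 230.7] yaw 73.6 q [ 1.21  0.05  1.4  -0.    1.69 -0.07] open 85.3 F [-0.   0.   0.4] grip 0.0
T [-47.78  -0.59   8.06] R [-3.0000e-03  1.6000e-02  2.8128e+01] rows 12.0 24.0
```

Call:
servo_tool --commands '[{"tx": -4,"rz": 1.1,"gripper": 0.7},{"tx": -8,"rz": 2.2,"gripper": 0.7},{"tx": -12,"rz": 3.3,"gripper": 0.7},{"tx": -16,"rz": 4.4,"gripper": 0.7},{"tx": -20,"rz": 5.5,"gripper": 0.7}]' --grip_force 40

```text
validation failed for argument at $.co...
```

```bash
python3 go.py 605 362.5 150 -95.2
```

```text
t 0.15 pos [148.4 503.4 230.7] yaw 73.6 q [ 1.21  0.05  1.4  -0.    1.69 -0.07] open 85.3 F [-0.   0.   0.4] grip 0.0
T [-47.78  -0.59   8.06] R [-3.0000e-03  1.6000e-02  2.8128e+01] rows 12.0 24.0
```

Call:
servo_tool --commands '[{"tx": -4,"ty": 0,"tz": 0,"rx": 0,"ry": 0,"rz": 1.1,"gripper": 0.7},{"tx": -8,"ty": 0,"tz": 0,"rx": 0,"ry": 0,"rz": 2.2,"gripper": 0.7},{"tx": -12,"ty": 0,"tz": 0,"rx": 0,"ry": 0,"rz": 3.3,"gripper": 0.7},{"tx": -16,"ty": 0,"tz": 0,"rx": 0,"ry": 0,"rz": 4.4,"gripper": 0.7},{"tx": -20,"ty": 0,"tz": 0,"rx": 0,"ry": 0,"rz": 5.5,"gripper": 0.7}]' --grip_force 40

```text
time_s: 0.57
ee_pos: [341.9, 446.1, 231.1]
tool_rot: [-1.321, -2.85, 0.0]
contact_force: [0.2, 0.3, -0.7]
opening: 59.4
grip_force: 0.0
```

```bash
python3 go.py 605 362.5 150 -95.2
```

```text
t 0.57 pos [341.9 446.1 231.1] yaw 40.3 q [0.85 0.16 1.29 0.   1.7  0.15] open 59.4 F [ 0.2  0.3 -0.7] grip 0.0
T [-23.38  14.68   8.1 ] R [-1.0000e-03  3.0000e-03  2.2576e+01] rows 7.0 19.0
```

Call:
servo_tool --commands '[{"tx": -23.4,"ty": 14.7,"tz": 0,"rx": 0,"ry": 0,"rz": 22.6,"gripper": 0.7},{"tx": -23.4,"ty": 14.7,"tz": 0,"rx": 0,"ry": 0,"rz": 22.6,"gripper": 0.7},{"tx": -23.4,"ty": 14.7,"tz": 0,"rx": 0,"ry": 0,"rz": 22.6,"gripper": 0.7},{"tx": -23.4,"ty": 14.7,"tz": 0,"rx": 0,"ry": 0,"rz": 22.6,"gripper": 0.7},{"tx": -23.4,"ty": 14.7,"tz": 0,"rx": 0,"ry": 0,"rz": 22.6,"gripper": 0.7}]'

```text
time_s: 0.98
ee_pos: [541.0, 384.0, 230.8]
tool_rot: [-2.134, -2.305, 0.001]
contact_force: [0.3, 0.9, 0.7]
opening: 59.8
grip_force: 0.0
```

```bash
python3 go.py 605 362.5 100 -95.2
```

```text
t 0.98 pos [541.  384.  230.8] yaw 4.4 q [0.56 0.46 0.93 0.   1.76 0.48] open 59.8 F [0.3 0.9 0.7] grip 0.0
T [-2.63  6.23 13.08] R [-3.00e-03  6.00e-03  1.66e+01] rows 4.0 14.0
```

Call:
servo_tool --commands '[{"tx": -2.6,"ty": 6.2,"tz": 13,"rx": 0,"ry": 0,"rz": 16.6,"gripper": 0.7},{"tx": -2.6,"ty": 6.2,"tz": 13,"rx": 0,"ry": 0,"rz": 16.6,"gripper": 0.7},{"tx": -2.6,"ty": 6.2,"tz": 13,"rx": 0,"ry": 0,"rz": 16.6,"gripper": 0.7},{"tx": -2.6,"ty": 6.2,"tz": 13,"rx": 0,"ry": 0,"rz": 16.6,"gripper": 0.7},{"tx": -2.6,"ty": 6.2,"tz": 13,"rx": 0,"ry": 0,"rz": 16.6,"gripper": 0.7}]'

```text
time_s: 1.4
ee_pos: [602.1, 361.2, 92.4]
tool_rot: [2.741, 1.534, -0.019]
contact_force: [-0.8, -0.3, -1.1]
opening: 59.5
grip_force: 0.0
```

Call:
servo_tool --commands '[{"tx": 0,"ty": 0,"tz": 0,"rx": 0,"ry": 0,"rz": 10.6,"gripper": 0.7},{"tx": 0,"ty": 0,"tz": 0,"rx": 0,"ry": 0,"rz": 10.6,"gripper": 0.7},{"tx": 0,"ty": 0,"tz": 0,"rx": 0,"ry": 0,"rz": 10.6,"gripper": 0.7},{"tx": 0,"ty": 0,"tz": 0,"rx": 0,"ry": 0,"rz": 10.6,"gripper": 0.7},{"tx": 0,"ty": 0,"tz": 0,"rx": 0,"ry": 0,"rz": 10.6,"gripper": 0.7}]'

```text
time_s: 1.82
ee_pos: [603.0, 364.2, 100.7]
tool_rot: [3.079, 0.62, -0.001]
contact_force: [-0.1, 0.1, -1.1]
opening: 59.6
grip_force: 0.0
```

Call:
servo_tool --commands '[{"tx": 0,"ty": 0,"tz": 0,"rx": 0,"ry": 0,"rz": 4.6,"gripper": 0.7},{"tx": 0,"ty": 0,"tz": 0,"rx": 0,"ry": 0,"rz": 4.6,"gripper": 0.7},{"tx": 0,"ty": 0,"tz": 0,"rx": 0,"ry": 0,"rz": 4.6,"gripper": 0.7},{"tx": 0,"ty": 0,"tz": 0,"rx": 0,"ry": 0,"rz": 4.6,"gripper": 0.7},{"tx": 0,"ty": 0,"tz": 0,"rx": 0,"ry": 0,"rz": 4.6,"gripper": 0.7}]'

```text
time_s: 2.23
ee_pos: [603.0, 364.2, 100.7]
tool_rot: [3.139, -0.128, -0.001]
contact_force: [-0.6, -1.3, -0.1]
opening: 59.6
grip_force: 0.0
```

```bash
python3 go.py 605 362.5 1.5 -95.2; python3 -c "
from bench import robot
import cv2
cv2.imwrite('pics/w1.png',robot.get_image('wrist')[:,:,::-1])"
```

```text
t 2.23 pos [603.  364.2 100.7] yaw -94.7 q [0.49 0.63 0.95 0.   1.56 2.14] open 59.6 F [-0.6 -1.3 -0.1] grip 0.0
T [0.22 0.15 9.92] R [0.005 0.008 0.087] rows 3.0 1.0
```

View pics/w1.png

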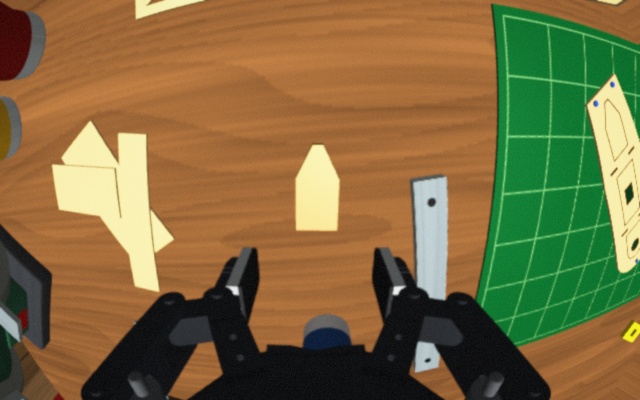

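Call:
servo_tool --commands '[{"tx": 0.2,"ty": 0.15,"tz": 4,"rx": 0,"ry": 0,"rz": 0.1,"gripper": 0.7},{"tx": 0.2,"ty": 0.15,"tz": 8,"rx": 0,"ry": 0,"rz": 0.1,"gripper": 0.7},{"tx": 0.2,"ty": 0.15,"tz": 9.8,"rx": 0,"ry": 0,"rz": 0.1,"gripper": 0.7},{"tx": 0.2,"ty": 0.15,"tz": 9.9,"rx": 0,"ry": 0,"rz": 0.1,"gripper": 0.7}]'

```text
time_s: 2.62
ee_pos: [603.2, 361.7, -2.5]
tool_rot: [3.136, -0.133, -0.008]
contact_force: [-0.1, -0.2, 0.4]
opening: 59.9
grip_force: 0.0
```

Call:
servo_tool --commands '[{"tx": 0,"ty": 0,"tz": 0,"rx": 0,"ry": 0,"rz": 0,"gripper": 0.2},{"tx": 0,"ty": 0,"tz": 0,"rx": 0,"ry": 0,"rz": 0,"gripper": 0.2},{"tx": 0,"ty": 0,"tz": 0,"rx": 0,"ry": 0,"rz": 0,"gripper": 0.2},{"tx": 0,"ty": 0,"tz": 0,"rx": 0,"ry": 0,"rz": 0,"gripper": 0.2},{"tx": 0,"ty": 0,"tz": 0,"rx": 0,"ry": 0,"rz": 0,"gripper": 0.2}]'

```text
time_s: 3.03
ee_pos: [605.6, 363.0, 3.6]
tool_rot: [-3.138, 0.138, -0.003]
contact_force: [0.2, 0.3, 2.7]
opening: 32.5
grip_force: 40.4
```

Call:
servo_tool --commands '[{"tx": 0,"ty": 0,"tz": -1,"rx": 0,"ry": 0,"rz": 0,"gripper": 0.2},{"tx": 0,"ty": 0,"tz": -4,"rx": 0,"ry": 0,"rz": 0,"gripper": 0.2},{"tx": 0,"ty": 0,"tz": -6,"rx": 0,"ry": 0,"rz": 0,"gripper": 0.2},{"tx": 0,"ty": 0,"tz": -6,"rx": 0,"ry": 0,"rz": 0,"gripper": 0.2}]'

```text
time_s: 3.37
ee_pos: [607.5, 364.0, 69.7]
tool_rot: [-3.133, 0.138, -0.013]
contact_force: [0.5, 0.2, 0.8]
opening: 32.2
grip_force: 40.1
```

```bash
python3 go.py 651.4 19.6 30 -54; python3 -c "
from bench import robot
import cv2
cv2.imwrite('pics/w2.png',robot.get_image('wrist')[:,:,::-1])"
```

```text
t 3.37 pos [607.5 364.   69.7] yaw -95.0 q [0.49 0.66 0.97 0.   1.5  2.15] open 32.2 F [0.5 0.2 0.8] grip 40.1
T [ 7.37 33.94  3.84] R [-0.021 -0.095 -6.841] rows 9.0 6.0
```

View pics/w2.png

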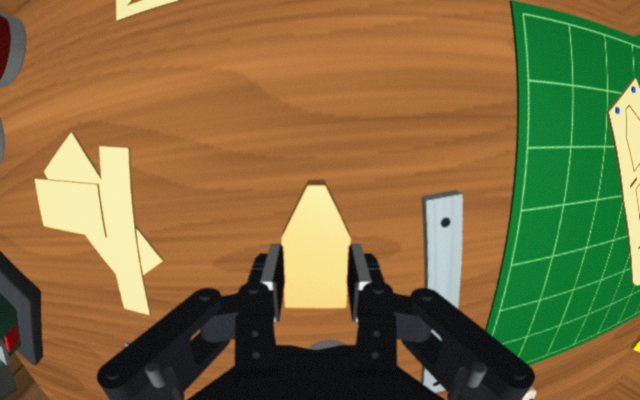

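Call:
servo_tool --commands '[{"tx": 7.4,"ty": 33.9,"tz": 1,"rx": 0,"ry": 0,"rz": -6.8,"gripper": 0.2},{"tx": 7.4,"ty": 33.9,"tz": 1,"rx": 0,"ry": 0,"rz": -6.8,"gripper": 0.2},{"tx": 7.4,"ty": 33.9,"tz": 1,"rx": 0,"ry": 0,"rz": -6.8,"gripper": 0.2},{"tx": 7.4,"ty": 33.9,"tz": 1,"rx": 0,"ry": 0,"rz": -6.8,"gripper": 0.2},{"tx": 7.4,"ty": 33.9,"tz": 1,"rx": 0,"ry": 0,"rz": -6.8,"gripper": 0.2}]'

```text
time_s: 3.83
ee_pos: [630.3, 156.9, 55.5]
tool_rot: [-3.03, -0.83, 0.003]
contact_force: [0.7, 0.2, 0.2]
opening: 32.4
grip_force: 40.1
```

```bash
python3 go.py 651.4 19.6 40 -54
```

```text
t 3.83 pos [630.3 156.9  55.5] yaw -59.4 q [0.19 0.51 1.2  0.   1.43 1.22] open 32.4 F [0.7 0.2 0.2] grip 40.1
T [-5.18 12.89  1.55] R [-0.007  0.015 -0.892] rows 4.0 1.0
```

Call:
servo_tool --commands '[{"tx": -1.7,"ty": 4.3,"tz": 0.5,"rx": 0,"ry": 0,"rz": -0.45,"gripper": 0.2},{"tx": -3.5,"ty": 8.6,"tz": 1,"rx": 0,"ry": 0,"rz": -0.9,"gripper": 0.2},{"tx": -4.6,"ty": 11.5,"tz": 1.5,"rx": 0,"ry": 0,"rz": -0.9,"gripper": 0.2},{"tx": -5.2,"ty": 12.9,"tz": 1.5,"rx": 0,"ry": 0,"rz": -0.9,"gripper": 0.2},{"tx": -5.2,"ty": 12.9,"tz": 1.5,"rx": 0,"ry": 0,"rz": -0.9,"gripper": 0.2}]'

```text
time_s: 4.25
ee_pos: [650.7, 17.0, 40.1]
tool_rot: [-2.993, -0.955, 0.004]
contact_force: [-0.2, 0.3, -0.2]
opening: 33.0
grip_force: 40.1
```

Call:
servo_tool --commands '[{"tx": 0,"ty": 0,"tz": 0,"rx": 0,"ry": 0,"rz": 0,"gripper": 0.2},{"tx": 0,"ty": 0,"tz": 0,"rx": 0,"ry": 0,"rz": 0,"gripper": 0.2}]'

```text
time_s: 4.42
ee_pos: [650.9, 22.5, 41.2]
tool_rot: [-2.989, -0.964, 0.001]
contact_force: [-0.1, 0.4, 0.1]
opening: 32.6
grip_force: 40.1
```

```bash
python3 go.py 651.4 19.6 11 -54
```

```text
t 4.42 pos [650.9  22.5  41.2] yaw -54.3 q [-0.02  0.53  1.21  0.    1.4   0.92] open 32.6 F [-0.1  0.4  0.1] grip 40.1
T [-0.13  0.27  3.02] R [-0.008  0.001 -0.045] rows 1.0 1.0
```

Call:
servo_tool --commands '[{"tx": -0.1,"ty": 0.2,"tz": 1,"rx": 0,"ry": 0,"rz": 0,"gripper": 0.2},{"tx": -0.1,"ty": 0.2,"tz": 2,"rx": 0,"ry": 0,"rz": 0,"gripper": 0.2},{"tx": -0.1,"ty": 0.2,"tz": 2.6,"rx": 0,"ry": 0,"rz": 0,"gripper": 0.2},{"tx": -0.1,"ty": 0.2,"tz": 2.8,"rx": 0,"ry": 0,"rz": 0,"gripper": 0.2},{"tx": -0.1,"ty": 0.2,"tz": 2.8,"rx": 0,"ry": 0,"rz": 0,"gripper": 0.2}]'

```text
time_s: 4.83
ee_pos: [650.7, 19.6, 11.8]
tool_rot: [-2.989, -0.963, 0.004]
contact_force: [0.4, 0.0, 1.3]
opening: 32.3
grip_force: 40.1
```

Call:
servo_tool --commands '[{"tx": 0,"ty": 0,"tz": 0,"rx": 0,"ry": 0,"rz": 0,"gripper": 0.2},{"tx": 0,"ty": 0,"tz": 0,"rx": 0,"ry": 0,"rz": 0,"gripper": 0.2},{"tx": 0,"ty": 0,"tz": 0,"rx": 0,"ry": 0,"rz": 0,"gripper": 0.2}]'

```text
time_s: 5.08
ee_pos: [651.9, 19.0, 14.0]
tool_rot: [2.99, 0.962, 0.002]
contact_force: [-0.0, -0.0, 0.3]
opening: 32.4
grip_force: 40.1
```

```bash
python3 go.py 651.4 19.6 11 -54
```

```text
t 5.08 pos [651.9  19.   14. ] yaw -54.3 q [-0.03  0.57  1.22  0.    1.35  0.92] open 32.4 F [-0.  -0.   0.3] grip 40.1
T [-0.01 -0.08  0.3 ] R [ 0.005 -0.008 -0.054] rows 1.0 1.0
```

Call:
servo_tool --commands '[{"tx": 0,"ty": -0.05,"tz": 0.15,"rx": 0,"ry": 0,"rz": 0,"gripper": 0.2},{"tx": 0,"ty": -0.05,"tz": 0.3,"rx": 0,"ry": 0,"rz": 0,"gripper": 0.2},{"tx": 0,"ty": -0.05,"tz": 0.3,"rx": 0,"ry": 0,"rz": 0,"gripper": 0.2},{"tx": 0,"ty": -0.05,"tz": 0.3,"rx": 0,"ry": 0,"rz": 0,"gripper": 0.2},{"tx": 0,"ty": -0.05,"tz": 0.3,"rx": 0,"ry": 0,"rz": 0,"gripper": 0.2}]'

```text
time_s: 5.5
ee_pos: [651.5, 19.4, 10.6]
tool_rot: [2.991, 0.962, 0.001]
contact_force: [-0.1, 0.1, 2.0]
opening: 32.7
grip_force: 40.2
```

Call:
servo_tool --commands '[{"tx": 0,"ty": 0,"tz": 0,"rx": 0,"ry": 0,"rz": 0,"gripper": 0.6},{"tx": 0,"ty": 0,"tz": 0,"rx": 0,"ry": 0,"rz": 0,"gripper": 0.6},{"tx": 0,"ty": 0,"tz": 0,"rx": 0,"ry": 0,"rz": 0,"gripper": 0.6}]'

```text
time_s: 5.75
ee_pos: [651.1, 19.4, 10.2]
tool_rot: [-2.99, -0.962, 0.001]
contact_force: [-0.3, -0.6, 0.1]
opening: 51.3
grip_force: 0.0
```

Call:
servo_tool --commands '[{"tx": 0,"ty": 0,"tz": -2,"rx": 0,"ry": 0,"rz": 0,"gripper": 0.7},{"tx": 0,"ty": 0,"tz": -6,"rx": 0,"ry": 0,"rz": 0,"gripper": 0.7},{"tx": 0,"ty": 0,"tz": -10,"rx": 0,"ry": 0,"rz": 0,"gripper": 0.7}]'

```text
time_s: 6.0
ee_pos: [649.9, 19.4, 109.4]
tool_rot: [-2.989, -0.962, 0.007]
contact_force: [0.5, -0.6, 0.8]
opening: 60.0
grip_force: 0.0
```

```bash
python3 go.py 458 -358 100 -122
```

```text
t 6.0 pos [649.9  19.4 109.4] yaw -54.3 q [-0.03  0.47  1.15  0.    1.53  0.92] open 60.0 F [ 0.5 -0.6  0.8] grip 0.0
T [-37.59  19.47   1.02] R [-4.0000e-03  5.0000e-02  1.1279e+01] rows 11.0 10.0
```

Call:
servo_tool --commands '[{"tx": -37.6,"ty": 19.5,"tz": 1,"rx": 0,"ry": 0,"rz": 11.3,"gripper": 0.75},{"tx": -37.6,"ty": 19.5,"tz": 1,"rx": 0,"ry": 0,"rz": 11.3,"gripper": 0.75},{"tx": -37.6,"ty": 19.5,"tz": 1,"rx": 0,"ry": 0,"rz": 11.3,"gripper": 0.75},{"tx": -37.6,"ty": 19.5,"tz": 1,"rx": 0,"ry": 0,"rz": 11.3,"gripper": 0.75},{"tx": -37.6,"ty": 19.5,"tz": 1,"rx": 0,"ry": 0,"rz": 11.3,"gripper": 0.75}]'

```text
time_s: 6.42
ee_pos: [555.8, -167.7, 105.5]
tool_rot: [3.142, -0.013, 0.0]
contact_force: [1.0, -0.6, -0.8]
opening: 64.2
grip_force: 0.0
```

```bash
python3 go.py 458 -358 100 -122
```

```text
t 6.42 pos [ 555.8 -167.7  105.5] yaw -90.5 q [-0.36  0.28  1.4   0.    1.46  1.22] open 64.2 F [ 1.  -0.6 -0.8] grip 0.0
T [-9.62 19.11  0.55] R [-0.000e+00 -2.000e-03  5.255e+00] rows 6.0 5.0
```

Call:
servo_tool --commands '[{"tx": -9.6,"ty": 19.1,"tz": 0.5,"rx": 0,"ry": 0,"rz": 5.2,"gripper": 0.75},{"tx": -9.6,"ty": 19.1,"tz": 0.5,"rx": 0,"ry": 0,"rz": 5.2,"gripper": 0.75},{"tx": -9.6,"ty": 19.1,"tz": 0.5,"rx": 0,"ry": 0,"rz": 5.2,"gripper": 0.75},{"tx": -9.6,"ty": 19.1,"tz": 0.5,"rx": 0,"ry": 0,"rz": 5.2,"gripper": 0.75},{"tx": -9.6,"ty": 19.1,"tz": 0.5,"rx": 0,"ry": 0,"rz": 5.2,"gripper": 0.75}]'

```text
time_s: 6.83
ee_pos: [461.7, -353.8, 100.7]
tool_rot: [3.022, -0.858, 0.0]
contact_force: [0.7, 0.7, 0.0]
opening: 64.3
grip_force: 0.0
```

```bash
python3 go.py 458 -358 40 -122
```

```text
t 6.83 pos [ 461.7 -353.8  100.7] yaw -121.7 q [-0.72  0.29  1.4   0.    1.45  1.41] open 64.3 F [0.7 0.7 0. ] grip 0.0
T [-0.1   0.55  6.07] R [-0.001 -0.002  0.049] rows 2.0 1.0
```

Call:
servo_tool --commands '[{"tx": 0,"ty": 0.1,"tz": 4,"rx": 0,"ry": 0,"rz": 0,"gripper": 0.75},{"tx": 0,"ty": 0.1,"tz": 6,"rx": 0,"ry": 0,"rz": 0,"gripper": 0.75},{"tx": 0,"ty": 0.1,"tz": 6,"rx": 0,"ry": 0,"rz": 0,"gripper": 0.75},{"tx": 0,"ty": 0.1,"tz": 6,"rx": 0,"ry": 0,"rz": 0,"gripper": 0.75},{"tx": 0,"ty": 0.1,"tz": 6,"rx": 0,"ry": 0,"rz": 0,"gripper": 0.75}]'

```text
time_s: 7.25
ee_pos: [463.5, -353.3, 42.4]
tool_rot: [3.024, -0.847, 0.003]
contact_force: [0.2, -0.5, 1.1]
opening: 64.4
grip_force: 0.0
```

```bash
python3 go.py 458 -358 2.5 -122
```

```text
t 7.25 pos [ 463.5 -353.3   42.4] yaw -121.3 q [-0.71  0.35  1.45  0.    1.34  1.4 ] open 64.4 F [ 0.2 -0.5  1.1] grip 0.0
T [-0.23  0.68  3.99] R [ 0.003 -0.023  0.117] rows 1.0 1.0
```

Call:
servo_tool --commands '[{"tx": -0.2,"ty": 0.7,"tz": 1,"rx": 0,"ry": 0,"rz": 0.1,"gripper": 0.75},{"tx": -0.2,"ty": 0.7,"tz": 2.5,"rx": 0,"ry": 0,"rz": 0.1,"gripper": 0.75},{"tx": -0.2,"ty": 0.7,"tz": 3.6,"rx": 0,"ry": 0,"rz": 0.1,"gripper": 0.75},{"tx": -0.2,"ty": 0.7,"tz": 3.9,"rx": 0,"ry": 0,"rz": 0.1,"gripper": 0.75},{"tx": -0.2,"ty": 0.7,"tz": 3.9,"rx": 0,"ry": 0,"rz": 0.1,"gripper": 0.75}]'

```text
time_s: 7.67
ee_pos: [456.8, -357.6, 0.7]
tool_rot: [-3.02, 0.864, 0.002]
contact_force: [-0.6, -0.7, -0.4]
opening: 64.3
grip_force: 0.0
```

Call:
servo_tool --commands '[{"tx": 0,"ty": 0,"tz": 0,"rx": 0,"ry": 0,"rz": 0,"gripper": 0.75},{"tx": 0,"ty": 0,"tz": 0,"rx": 0,"ry": 0,"rz": 0,"gripper": 0.75}]'

```text
time_s: 7.83
ee_pos: [457.7, -358.3, 2.5]
tool_rot: [3.02, -0.864, 0.002]
contact_force: [-0.1, -0.2, 1.5]
opening: 64.1
grip_force: 0.0
```

```bash
python3 go.py 458 -358 2.5 -122
```

```text
t 7.83 pos [ 457.7 -358.3    2.5] yaw -121.9 q [-0.73  0.4   1.47  0.    1.27  1.4 ] open 64.1 F [-0.1 -0.2  1.5] grip 0.0
T [ 0.01 -0.05  0.  ] R [ 0.002 -0.015  0.012] rows 1.0 1.0
```

Positioned exactly. Close, lift, and head for the panel.

Call:
servo_tool --commands '[{"tx": 0,"ty": 0,"tz": 0,"rx": 0,"ry": 0,"rz": 0,"gripper": 0.2},{"tx": 0,"ty": 0,"tz": 0,"rx": 0,"ry": 0,"rz": 0,"gripper": 0.2},{"tx": 0,"ty": 0,"tz": 0,"rx": 0,"ry": 0,"rz": 0,"gripper": 0.2},{"tx": 0,"ty": 0,"tz": 0,"rx": 0,"ry": 0,"rz": 0,"gripper": 0.2},{"tx": 0,"ty": 0,"tz": 0,"rx": 0,"ry": 0,"rz": 0,"gripper": 0.2}]'

```text
time_s: 8.25
ee_pos: [457.6, -358.4, 2.5]
tool_rot: [3.02, -0.864, 0.002]
contact_force: [-0.3, 1.5, 5.6]
opening: 38.1
grip_force: 40.8
```

Call:
servo_tool --commands '[{"tx": 0,"ty": 0,"tz": -1,"rx": 0,"ry": 0,"rz": 0,"gripper": 0.2},{"tx": 0,"ty": 0,"tz": -4,"rx": 0,"ry": 0,"rz": 0,"gripper": 0.2},{"tx": 0,"ty": 0,"tz": -6,"rx": 0,"ry": 0,"rz": 0,"gripper": 0.2},{"tx": 0,"ty": 0,"tz": -6,"rx": 0,"ry": 0,"rz": 0,"gripper": 0.2}]'

```text
time_s: 8.58
ee_pos: [459.0, -359.6, 67.0]
tool_rot: [3.017, -0.863, 0.011]
contact_force: [0.5, -0.1, 0.6]
opening: 38.6
grip_force: 40.3
```

```bash
python3 go.py 577 -34.5 50 -54
```

```text
t 8.58 pos [ 459.  -359.6   67. ] yaw -121.9 q [-0.73  0.32  1.43  0.    1.38  1.4 ] open 38.6 F [ 0.5 -0.1  0.6] grip 40.3
T [ -7.2  -33.84   1.6 ] R [  0.055  -0.058 -11.322] rows 9.0 10.0
```

Call:
servo_tool --commands '[{"tx": -7.2,"ty": -33.8,"tz": 0,"rx": 0,"ry": 0,"rz": -11.3,"gripper": 0.2},{"tx": -7.2,"ty": -33.8,"tz": 0,"rx": 0,"ry": 0,"rz": -11.3,"gripper": 0.2},{"tx": -7.2,"ty": -33.8,"tz": 0,"rx": 0,"ry": 0,"rz": -11.3,"gripper": 0.2},{"tx": -7.2,"ty": -33.8,"tz": 0,"rx": 0,"ry": 0,"rz": -11.3,"gripper": 0.2},{"tx": -7.2,"ty": -33.8,"tz": 0,"rx": 0,"ry": 0,"rz": -11.3,"gripper": 0.2}]'

```text
time_s: 9.0
ee_pos: [527.9, -160.2, 61.2]
tool_rot: [-3.139, -0.115, 0.001]
contact_force: [1.1, 0.3, -0.9]
opening: 38.7
grip_force: 40.4
```

```bash
python3 go.py 577 -34.5 50 -54
```

```text
t 9.0 pos [ 527.9 -160.2   61.2] yaw -85.8 q [-0.36  0.25  1.53  0.    1.36  1.14] open 38.7 F [ 1.1  0.3 -0.9] grip 40.4
T [  5.82 -12.17   1.12] R [-0.007  0.007 -5.3  ] rows 4.0 5.0
```

Call:
servo_tool --commands '[{"tx": 5.8,"ty": -12.1,"tz": 1,"rx": 0,"ry": 0,"rz": -5.3,"gripper": 0.2},{"tx": 5.8,"ty": -12.1,"tz": 1,"rx": 0,"ry": 0,"rz": -5.3,"gripper": 0.2},{"tx": 5.8,"ty": -12.1,"tz": 1,"rx": 0,"ry": 0,"rz": -5.3,"gripper": 0.2},{"tx": 5.8,"ty": -12.1,"tz": 1,"rx": 0,"ry": 0,"rz": -5.3,"gripper": 0.2},{"tx": 5.8,"ty": -12.1,"tz": 1,"rx": 0,"ry": 0,"rz": -5.3,"gripper": 0.2}]'

```text
time_s: 9.42
ee_pos: [577.9, -34.0, 50.6]
tool_rot: [-2.984, -0.978, 0.002]
contact_force: [-0.1, -0.6, -1.1]
opening: 38.5
grip_force: 40.4
```

Call:
servo_tool --commands '[{"tx": 0,"ty": 0,"tz": 1,"rx": 0,"ry": 0,"rz": 0,"gripper": 0.2},{"tx": 0,"ty": 0,"tz": 2,"rx": 0,"ry": 0,"rz": 0,"gripper": 0.2},{"tx": 0,"ty": 0,"tz": 2.6,"rx": 0,"ry": 0,"rz": 0,"gripper": 0.2},{"tx": 0,"ty": 0,"tz": 2.6,"rx": 0,"ry": 0,"rz": 0,"gripper": 0.2},{"tx": 0,"ty": 0,"tz": 2.6,"rx": 0,"ry": 0,"rz": 0,"gripper": 0.2}]'

```text
time_s: 9.83
ee_pos: [577.1, -38.0, 24.6]
tool_rot: [-2.991, -0.959, 0.003]
contact_force: [1.0, -1.4, -0.6]
opening: 38.5
grip_force: 40.4
```

```bash
python3 go.py 577 -34.5 9.7 -54
```

```text
t 9.83 pos [577.1 -38.   24.6] yaw -54.4 q [-0.13  0.37  1.47  0.    1.31  0.82] open 38.5 F [ 1.  -1.4 -0.6] grip 40.4
T [ 0.2  -0.29  1.49] R [-0.013  0.013 -0.072] rows 1.0 1.0
```

Call:
servo_tool --commands '[{"tx": 0.2,"ty": -0.3,"tz": 0.5,"rx": 0,"ry": 0,"rz": -0.05,"gripper": 0.2},{"tx": 0.2,"ty": -0.3,"tz": 1,"rx": 0,"ry": 0,"rz": -0.05,"gripper": 0.2},{"tx": 0.2,"ty": -0.3,"tz": 1.3,"rx": 0,"ry": 0,"rz": -0.05,"gripper": 0.2},{"tx": 0.2,"ty": -0.3,"tz": 1.4,"rx": 0,"ry": 0,"rz": -0.05,"gripper": 0.2},{"tx": 0.2,"ty": -0.3,"tz": 1.4,"rx": 0,"ry": 0,"rz": -0.05,"gripper": 0.2}]'

```text
time_s: 10.25
ee_pos: [577.4, -33.8, 11.1]
tool_rot: [-2.988, -0.97, 0.001]
contact_force: [0.3, -0.8, -0.7]
opening: 38.6
grip_force: 40.4
```

Call:
servo_tool --commands '[{"tx": 0,"ty": 0,"tz": 0,"rx": 0,"ry": 0,"rz": 0,"gripper": 0.2},{"tx": 0,"ty": 0,"tz": 0,"rx": 0,"ry": 0,"rz": 0,"gripper": 0.2},{"tx": 0,"ty": 0,"tz": 0,"rx": 0,"ry": 0,"rz": 0,"gripper": 0.2}]'

```text
time_s: 10.5
ee_pos: [577.9, -33.9, 11.9]
tool_rot: [2.988, 0.97, 0.001]
contact_force: [0.7, 0.3, -0.8]
opening: 38.5
grip_force: 40.4
```

```bash
python3 go.py 577 -34.5 9.7 -54
```

```text
t 10.5 pos [577.9 -33.9  11.9] yaw -54.0 q [-0.12  0.38  1.47  0.    1.28  0.82] open 38.5 F [ 0.7  0.3 -0.8] grip 40.4
T [-0.1  -0.    0.22] R [ 0.003 -0.004 -0.005] rows 1.0 1.0
```

Call:
servo_tool --commands '[{"tx": -0.1,"ty": 0,"tz": 0.1,"rx": 0,"ry": 0,"rz": 0,"gripper": 0.2},{"tx": -0.1,"ty": 0,"tz": 0.22,"rx": 0,"ry": 0,"rz": 0,"gripper": 0.2},{"tx": -0.1,"ty": 0,"tz": 0.22,"rx": 0,"ry": 0,"rz": 0,"gripper": 0.2},{"tx": -0.1,"ty": 0,"tz": 0.22,"rx": 0,"ry": 0,"rz": 0,"gripper": 0.2},{"tx": -0.1,"ty": 0,"tz": 0.22,"rx": 0,"ry": 0,"rz": 0,"gripper": 0.2}]'

```text
time_s: 10.92
ee_pos: [576.9, -34.5, 9.5]
tool_rot: [2.988, 0.97, 0.0]
contact_force: [-0.4, -0.6, 2.5]
opening: 38.6
grip_force: 40.5
```

Call:
servo_tool --commands '[{"tx": 0,"ty": 0,"tz": 0,"rx": 0,"ry": 0,"rz": 0,"gripper": 0.7},{"tx": 0,"ty": 0,"tz": 0,"rx": 0,"ry": 0,"rz": 0,"gripper": 0.7},{"tx": 0,"ty": 0,"tz": 0,"rx": 0,"ry": 0,"rz": 0,"gripper": 0.7}]'

```text
time_s: 11.17
ee_pos: [576.8, -34.4, 9.2]
tool_rot: [-2.988, -0.97, 0.0]
contact_force: [0.0, -0.1, -0.2]
opening: 59.6
grip_force: 0.0
```

Call:
servo_tool --commands '[{"tx": 0,"ty": 0,"tz": -2,"rx": 0,"ry": 0,"rz": 0,"gripper": 0.7},{"tx": 0,"ty": 0,"tz": -6,"rx": 0,"ry": 0,"rz": 0,"gripper": 0.7},{"tx": 0,"ty": 0,"tz": -9,"rx": 0,"ry": 0,"rz": 0,"gripper": 0.75}]'

```text
time_s: 11.42
ee_pos: [576.6, -34.4, 100.8]
tool_rot: [-2.988, -0.97, 0.001]
contact_force: [0.5, -0.3, 1.1]
opening: 64.3
grip_force: 0.0
```

```bash
python3 go.py 584.5 -383.3 100 -119
```

```text
t 11.42 pos [576.6 -34.4 100.8] yaw -54.0 q [-0.12  0.28  1.41  0.    1.45  0.82] open 64.3 F [ 0.5 -0.3  1.1] grip 0.0
T [-19.86  28.7    0.07] R [-3.000e-03  7.000e-03  1.083e+01] rows 9.0 10.0
```

Call:
servo_tool --commands '[{"tx": -19.9,"ty": 28.7,"tz": 0,"rx": 0,"ry": 0,"rz": 10.8,"gripper": 0.75},{"tx": -19.9,"ty": 28.7,"tz": 0,"rx": 0,"ry": 0,"rz": 10.8,"gripper": 0.75},{"tx": -19.9,"ty": 28.7,"tz": 0,"rx": 0,"ry": 0,"rz": 10.8,"gripper": 0.75},{"tx": -19.9,"ty": 28.7,"tz": 0,"rx": 0,"ry": 0,"rz": 10.8,"gripper": 0.75},{"tx": -19.9,"ty": 28.7,"tz": 0,"rx": 0,"ry": 0,"rz": 10.8,"gripper": 0.75}]'

```text
time_s: 11.83
ee_pos: [581.1, -244.6, 99.4]
tool_rot: [-3.141, 0.005, -0.0]
contact_force: [0.3, -0.0, -0.1]
opening: 64.3
grip_force: 0.0
```

```bash
python3 go.py 584.5 -383.3 70 -119
```

```text
t 11.83 pos [ 581.1 -244.6   99.4] yaw -90.2 q [-0.46  0.42  1.24  0.    1.48  1.12] open 64.3 F [ 0.3 -0.  -0.1] grip 0.0
T [ 0.38 13.87  2.94] R [-1.000e-03 -1.000e-03  4.805e+00] rows 4.0 5.0
```

Call:
servo_tool --commands '[{"tx": 0.4,"ty": 13.9,"tz": 3,"rx": 0,"ry": 0,"rz": 4.8,"gripper": 0.75},{"tx": 0.4,"ty": 13.9,"tz": 3,"rx": 0,"ry": 0,"rz": 4.8,"gripper": 0.75},{"tx": 0.4,"ty": 13.9,"tz": 3,"rx": 0,"ry": 0,"rz": 4.8,"gripper": 0.75},{"tx": 0.4,"ty": 13.9,"tz": 3,"rx": 0,"ry": 0,"rz": 4.8,"gripper": 0.75},{"tx": 0.4,"ty": 13.9,"tz": 3,"rx": 0,"ry": 0,"rz": 4.8,"gripper": 0.75}]'

```text
time_s: 12.25
ee_pos: [583.8, -385.7, 66.9]
tool_rot: [-3.04, 0.793, 0.004]
contact_force: [0.4, 0.6, -0.1]
opening: 63.8
grip_force: 0.0
```

Call:
servo_tool --commands '[{"tx": 0,"ty": 0,"tz": 2,"rx": 0,"ry": 0,"rz": 0,"gripper": 0.75},{"tx": 0,"ty": 0,"tz": 4,"rx": 0,"ry": 0,"rz": 0,"gripper": 0.75},{"tx": 0,"ty": 0,"tz": 4,"rx": 0,"ry": 0,"rz": 0,"gripper": 0.75},{"tx": 0,"ty": 0,"tz": 4,"rx": 0,"ry": 0,"rz": 0,"gripper": 0.75},{"tx": 0,"ty": 0,"tz": 4,"rx": 0,"ry": 0,"rz": 0,"gripper": 0.75}]'

```text
time_s: 12.67
ee_pos: [586.4, -381.4, 30.8]
tool_rot: [3.044, -0.774, 0.002]
contact_force: [-0.0, -0.5, 0.0]
opening: 63.9
grip_force: 0.0
```

```bash
python3 go.py 584.5 -383.3 2.5 -119
```

```text
t 12.67 pos [ 586.4 -381.4   30.8] yaw -118.5 q [-0.63  0.67  1.03  0.    1.44  1.44] open 63.9 F [-0.  -0.5  0. ] grip 0.0
T [-0.08  0.26  2.83] R [-0.    -0.014  0.076] rows 1.0 1.0
```

Call:
servo_tool --commands '[{"tx": 0,"ty": 0.2,"tz": 1,"rx": 0,"ry": 0,"rz": 0,"gripper": 0.75},{"tx": 0,"ty": 0.2,"tz": 2,"rx": 0,"ry": 0,"rz": 0,"gripper": 0.75},{"tx": 0,"ty": 0.2,"tz": 2.6,"rx": 0,"ry": 0,"rz": 0,"gripper": 0.75},{"tx": 0,"ty": 0.2,"tz": 2.8,"rx": 0,"ry": 0,"rz": 0,"gripper": 0.75},{"tx": 0,"ty": 0.2,"tz": 2.8,"rx": 0,"ry": 0,"rz": 0,"gripper": 0.75}]'

```text
time_s: 13.08
ee_pos: [584.2, -383.0, -0.1]
tool_rot: [-3.043, 0.777, 0.003]
contact_force: [-0.6, 0.2, -0.1]
opening: 64.2
grip_force: 0.0
```

Call:
servo_tool --commands '[{"tx": 0,"ty": 0,"tz": 0,"rx": 0,"ry": 0,"rz": 0,"gripper": 0.75},{"tx": 0,"ty": 0,"tz": 0,"rx": 0,"ry": 0,"rz": 0,"gripper": 0.75},{"tx": 0,"ty": 0,"tz": 0,"rx": 0,"ry": 0,"rz": 0,"gripper": 0.75}]'

```text
time_s: 13.33
ee_pos: [585.1, -383.7, 2.0]
tool_rot: [3.044, -0.777, 0.002]
contact_force: [-0.1, 0.0, 0.0]
opening: 64.4
grip_force: 0.0
```

```bash
python3 go.py 584.5 -383.3 2.5 -119
```

```text
t 13.33 pos [ 585.1 -383.7    2. ] yaw -118.6 q [-0.63  0.71  1.04  0.    1.39  1.44] open 64.4 F [-0.1  0.   0. ] grip 0.0
T [-0.07 -0.01 -0.05] R [ 0.001 -0.01   0.061] rows 1.0 1.0
```

Call:
servo_tool --commands '[{"tx": 0,"ty": 0,"tz": 0,"rx": 0,"ry": 0,"rz": 0,"gripper": 0.2},{"tx": 0,"ty": 0,"tz": 0,"rx": 0,"ry": 0,"rz": 0,"gripper": 0.2},{"tx": 0,"ty": 0,"tz": 0,"rx": 0,"ry": 0,"rz": 0,"gripper": 0.2},{"tx": 0,"ty": 0,"tz": 0,"rx": 0,"ry": 0,"rz": 0,"gripper": 0.2},{"tx": 0,"ty": 0,"tz": 0,"rx": 0,"ry": 0,"rz": 0,"gripper": 0.2}]'

```text
time_s: 13.75
ee_pos: [585.1, -383.7, 2.0]
tool_rot: [3.044, -0.777, 0.002]
contact_force: [0.0, 0.2, 3.2]
opening: 39.0
grip_force: 40.9
```

Call:
servo_tool --commands '[{"tx": 0,"ty": 0,"tz": -1,"rx": 0,"ry": 0,"rz": 0,"gripper": 0.2},{"tx": 0,"ty": 0,"tz": -4,"rx": 0,"ry": 0,"rz": 0,"gripper": 0.2},{"tx": 0,"ty": 0,"tz": -6,"rx": 0,"ry": 0,"rz": 0,"gripper": 0.2},{"tx": 0,"ty": 0,"tz": -6,"rx": 0,"ry": 0,"rz": 0,"gripper": 0.2}]'

```text
time_s: 14.08
ee_pos: [586.9, -385.0, 68.1]
tool_rot: [3.041, -0.776, 0.013]
contact_force: [0.6, 0.2, 0.6]
opening: 38.2
grip_force: 40.6
```

```bash
python3 go.py 502.6 -88.6 50 -54
```

```text
t 14.08 pos [ 586.9 -385.    68.1] yaw -118.6 q [-0.63  0.64  1.    0.    1.49  1.44] open 38.2 F [0.6 0.2 0.6] grip 40.6
T [-21.62 -21.98   1.59] R [  0.058  -0.071 -10.772] rows 8.0 10.0
```

Call:
servo_tool --commands '[{"tx": -21.6,"ty": -22,"tz": 0,"rx": 0,"ry": 0,"rz": -10.8,"gripper": 0.2},{"tx": -21.6,"ty": -22,"tz": 0,"rx": 0,"ry": 0,"rz": -10.8,"gripper": 0.2},{"tx": -21.6,"ty": -22,"tz": 0,"rx": 0,"ry": 0,"rz": -10.8,"gripper": 0.2},{"tx": -21.6,"ty": -22,"tz": 0,"rx": 0,"ry": 0,"rz": -10.8,"gripper": 0.2},{"tx": -21.6,"ty": -22,"tz": 0,"rx": 0,"ry": 0,"rz": -10.8,"gripper": 0.2}]'

```text
time_s: 14.5
ee_pos: [526.7, -181.2, 61.1]
tool_rot: [-3.134, -0.206, 0.001]
contact_force: [1.0, 0.7, -0.1]
opening: 38.5
grip_force: 40.6
```

```bash
python3 go.py 502.6 -88.6 50 -54
```

```text
t 14.5 pos [ 526.7 -181.2   61.1] yaw -82.5 q [-0.4   0.26  1.51  0.    1.37  1.04] open 38.5 F [ 1.   0.7 -0.1] grip 40.6
T [-1.18 -9.5   1.11] R [-6.000e-03  3.000e-03 -4.749e+00] rows 3.0 4.0
```

Call:
servo_tool --commands '[{"tx": -1.2,"ty": -9.5,"tz": 1,"rx": 0,"ry": 0,"rz": -4.7,"gripper": 0.2},{"tx": -1.2,"ty": -9.5,"tz": 1,"rx": 0,"ry": 0,"rz": -4.7,"gripper": 0.2},{"tx": -1.2,"ty": -9.5,"tz": 1,"rx": 0,"ry": 0,"rz": -4.7,"gripper": 0.2},{"tx": -1.2,"ty": -9.5,"tz": 1,"rx": 0,"ry": 0,"rz": -4.7,"gripper": 0.2},{"tx": -1.2,"ty": -9.5,"tz": 1,"rx": 0,"ry": 0,"rz": -4.7,"gripper": 0.2}]'

```text
time_s: 14.92
ee_pos: [503.8, -89.2, 51.4]
tool_rot: [-2.99, -0.964, 0.001]
contact_force: [0.3, 0.2, 0.8]
opening: 38.6
grip_force: 40.6
```

Call:
servo_tool --commands '[{"tx": 0,"ty": 0,"tz": 1,"rx": 0,"ry": 0,"rz": 0,"gripper": 0.2},{"tx": 0,"ty": 0,"tz": 2,"rx": 0,"ry": 0,"rz": 0,"gripper": 0.2},{"tx": 0,"ty": 0,"tz": 2.6,"rx": 0,"ry": 0,"rz": 0,"gripper": 0.2},{"tx": 0,"ty": 0,"tz": 2.6,"rx": 0,"ry": 0,"rz": 0,"gripper": 0.2},{"tx": 0,"ty": 0,"tz": 2.6,"rx": 0,"ry": 0,"rz": 0,"gripper": 0.2}]'

```text
time_s: 15.33
ee_pos: [503.6, -90.6, 24.4]
tool_rot: [-2.993, -0.951, 0.003]
contact_force: [-0.5, -0.3, 0.3]
opening: 38.8
grip_force: 40.6
```

```bash
python3 go.py 502.6 -88.6 9.2 -54
```

```text
t 15.33 pos [503.6 -90.6  24.4] yaw -54.7 q [-0.25  0.19  1.68  0.    1.27  0.7 ] open 38.8 F [-0.5 -0.3  0.3] grip 40.6
T [ 0.03 -0.22  1.52] R [-0.015  0.012 -0.121] rows 1.0 1.0
```

Call:
servo_tool --commands '[{"tx": 0,"ty": -0.15,"tz": 0.5,"rx": 0,"ry": 0,"rz": -0.1,"gripper": 0.2},{"tx": 0,"ty": -0.15,"tz": 1,"rx": 0,"ry": 0,"rz": -0.1,"gripper": 0.2},{"tx": 0,"ty": -0.15,"tz": 1.3,"rx": 0,"ry": 0,"rz": -0.1,"gripper": 0.2},{"tx": 0,"ty": -0.15,"tz": 1.4,"rx": 0,"ry": 0,"rz": -0.1,"gripper": 0.2},{"tx": 0,"ty": -0.15,"tz": 1.4,"rx": 0,"ry": 0,"rz": -0.1,"gripper": 0.2}]'

```text
time_s: 15.75
ee_pos: [503.1, -89.0, 11.0]
tool_rot: [-2.988, -0.97, 0.001]
contact_force: [0.3, -0.5, 0.7]
opening: 38.9
grip_force: 40.6
```

Call:
servo_tool --commands '[{"tx": 0,"ty": 0,"tz": 0,"rx": 0,"ry": 0,"rz": 0,"gripper": 0.2},{"tx": 0,"ty": 0,"tz": 0,"rx": 0,"ry": 0,"rz": 0,"gripper": 0.2},{"tx": 0,"ty": 0,"tz": 0,"rx": 0,"ry": 0,"rz": 0,"gripper": 0.2}]'

```text
time_s: 16.0
ee_pos: [503.5, -89.1, 11.6]
tool_rot: [2.988, 0.97, 0.001]
contact_force: [-0.1, -0.5, 0.1]
opening: 38.5
grip_force: 40.6
```

```bash
python3 go.py 502.6 -88.6 9.2 -54
```

```text
t 16.0 pos [503.5 -89.1  11.6] yaw -54.0 q [-0.25  0.21  1.69  0.    1.24  0.7 ] open 38.5 F [-0.1 -0.5  0.1] grip 40.6
T [-0.04 -0.09  0.24] R [ 0.003 -0.004 -0.004] rows 1.0 1.0
```

Call:
servo_tool --commands '[{"tx": -0.05,"ty": -0.1,"tz": 0.12,"rx": 0,"ry": 0,"rz": 0,"gripper": 0.2},{"tx": -0.05,"ty": -0.1,"tz": 0.24,"rx": 0,"ry": 0,"rz": 0,"gripper": 0.2},{"tx": -0.05,"ty": -0.1,"tz": 0.24,"rx": 0,"ry": 0,"rz": 0,"gripper": 0.2},{"tx": -0.05,"ty": -0.1,"tz": 0.24,"rx": 0,"ry": 0,"rz": 0,"gripper": 0.2},{"tx": -0.05,"ty": -0.1,"tz": 0.24,"rx": 0,"ry": 0,"rz": 0,"gripper": 0.2}]'

```text
time_s: 16.42
ee_pos: [502.3, -88.5, 8.9]
tool_rot: [-2.988, -0.97, 0.0]
contact_force: [0.1, -0.1, -0.3]
opening: 38.7
grip_force: 40.6
```

Call:
servo_tool --commands '[{"tx": 0,"ty": 0,"tz": 0,"rx": 0,"ry": 0,"rz": 0,"gripper": 0.65},{"tx": 0,"ty": 0,"tz": 0,"rx": 0,"ry": 0,"rz": 0,"gripper": 0.65},{"tx": 0,"ty": 0,"tz": 0,"rx": 0,"ry": 0,"rz": 0,"gripper": 0.65}]'

```text
time_s: 16.67
ee_pos: [502.3, -88.6, 9.0]
tool_rot: [-2.988, -0.97, -0.0]
contact_force: [0.1, -0.1, -0.3]
opening: 55.5
grip_force: 0.0
```

Call:
servo_tool --commands '[{"tx": 0,"ty": 0,"tz": -2,"rx": 0,"ry": 0,"rz": 0,"gripper": 0.65},{"tx": 0,"ty": 0,"tz": -6,"rx": 0,"ry": 0,"rz": 0,"gripper": 0.65},{"tx": 0,"ty": 0,"tz": -10,"rx": 0,"ry": 0,"rz": 0,"gripper": 0.65},{"tx": 0,"ty": 0,"tz": -14,"rx": 0,"ry": 0,"rz": 0,"gripper": 0.65},{"tx": 0,"ty": 0,"tz": -16,"rx": 0,"ry": 0,"rz": 0,"gripper": 0.65}]'

```text
time_s: 17.08
ee_pos: [503.8, -88.9, 174.7]
tool_rot: [2.984, 0.969, 0.01]
contact_force: [0.5, 0.1, -0.5]
opening: 55.2
grip_force: 0.0
```

```bash
python3 go.py 498.6 258.5 170 -84.9
```

```text
t 17.08 pos [503.8 -88.9 174.7] yaw -54.0 q [-0.25  0.03  1.53  0.    1.57  0.7 ] open 55.2 F [ 0.5  0.1 -0.5] grip 0.0
T [ 19.99 -28.42   0.41] R [ 0.04  -0.059  5.146] rows 9.0 5.0
```

Call:
servo_tool --commands '[{"tx": 20,"ty": -28.4,"tz": 0.4,"rx": 0,"ry": 0,"rz": 5.1,"gripper": 0.65},{"tx": 20,"ty": -28.4,"tz": 0.4,"rx": 0,"ry": 0,"rz": 5.1,"gripper": 0.65},{"tx": 20,"ty": -28.4,"tz": 0.4,"rx": 0,"ry": 0,"rz": 5.1,"gripper": 0.65},{"tx": 20,"ty": -28.4,"tz": 0.4,"rx": 0,"ry": 0,"rz": 5.1,"gripper": 0.65},{"tx": 20,"ty": -28.4,"tz": 0.4,"rx": 0,"ry": 0,"rz": 5.1,"gripper": 0.65}]'

```text
time_s: 17.5
ee_pos: [499.8, 101.7, 167.0]
tool_rot: [3.138, 0.137, 0.001]
contact_force: [0.1, 0.9, 0.5]
opening: 55.2
grip_force: 0.0
```

```bash
python3 go.py 498.6 258.5 170 -84.9
```

```text
t 17.5 pos [499.8 101.7 167. ] yaw -85.0 q [ 0.13  0.04  1.54 -0.    1.56  1.61] open 55.2 F [0.1 0.9 0.5] grip 0.0
T [  1.25 -15.63  -0.3 ] R [ 0.002 -0.005 -0.018] rows 4.0 1.0
```

Call:
servo_tool --commands '[{"tx": 0.4,"ty": -4,"tz": 0,"rx": 0,"ry": 0,"rz": 0,"gripper": 0.65},{"tx": 0.8,"ty": -8,"tz": 0,"rx": 0,"ry": 0,"rz": 0,"gripper": 0.65},{"tx": 1.1,"ty": -12,"tz": 0,"rx": 0,"ry": 0,"rz": 0,"gripper": 0.65},{"tx": 1.2,"ty": -15,"tz": 0,"rx": 0,"ry": 0,"rz": 0,"gripper": 0.65},{"tx": 1.2,"ty": -15.6,"tz": 0,"rx": 0,"ry": 0,"rz": 0,"gripper": 0.65}]'

```text
time_s: 17.92
ee_pos: [496.3, 261.3, 166.5]
tool_rot: [-3.137, -0.154, 0.001]
contact_force: [-0.0, -0.4, -0.8]
opening: 56.0
grip_force: 0.0
```

```bash
python3 - <<'E'
from fit import *
I={n:robot.get_image(n)[:,:,::-1].copy() for n in("scene","side","wrist")}
S=rect("scene",I["scene"],(577,-34),160,17,1.2);D=rect("side",I["side"],(577,-34),160,17,1.2)
for V in(S,D):
    for k,X in(("nose",92),("mid",0),("tail",-92)):
        c,s=np.cos(-2.513),np.sin(-2.513); w=world(k,[577+X*c,-34.5+X*s,-2.513])
        P=np.c_[(-34+160-w[:,1])*1.2,(577+160-w[:,0])*1.2]; cv2.polylines(V,[P.astype(int)],True,(255,0,0),1)
cv2.imwrite("pics/pl.png",np.hstack([S,D])); cv2.imwrite("pics/w3.png",I["wrist"])
ims={n:I[n] for n in("scene","side")}
for s in(["scene"],["side"]):
    x,f=fit("bar",[498.6,258.5,.09],12,12,{n:ims[n] for n in s});print(s,x,f)
E
python3 go.py 498.6 258.5 60 -84.9
```

```text
['scene'] [4.98908058e+02 2.58531123e+02 8.85685158e-02] 0.04142856612343482
['side'] [4.94145267e+02 2.57026686e+02 9.71004276e-02] 0.11027500096111653
t 18.07 pos [497.2 256.9 166.6] yaw -84.6 q [ 0.41  0.18  1.39 -0.    1.57  1.89] open 55.5 F [ 0.7 -1.  -0.9] grip 0.0
T [ 0.15 -0.15 10.66] R [0.005 0.004 0.055] rows 3.0 1.0
```

View pics/pl.png

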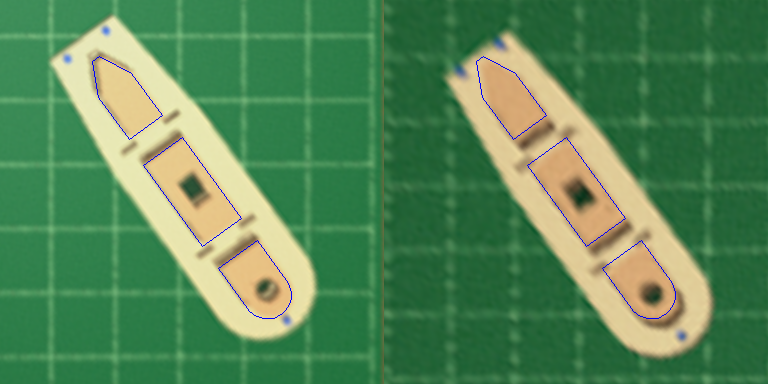

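View pics/w3.png

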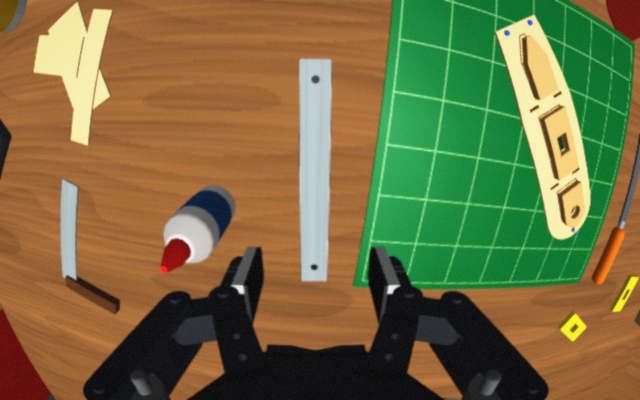

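Call:
servo_tool --commands '[{"tx": 0.1,"ty": -0.1,"tz": 3,"rx": 0,"ry": 0,"rz": 0,"gripper": 0.65},{"tx": 0.1,"ty": -0.1,"tz": 7,"rx": 0,"ry": 0,"rz": 0,"gripper": 0.65},{"tx": 0.1,"ty": -0.1,"tz": 11,"rx": 0,"ry": 0,"rz": 0,"gripper": 0.65},{"tx": 0.1,"ty": -0.1,"tz": 12.5,"rx": 0,"ry": 0,"rz": 0,"gripper": 0.65},{"tx": 0.1,"ty": -0.1,"tz": 12.5,"rx": 0,"ry": 0,"rz": 0,"gripper": 0.65}]'

```text
time_s: 18.48
ee_pos: [495.8, 255.0, 36.8]
tool_rot: [3.135, 0.144, -0.013]
contact_force: [0.5, -0.5, 0.1]
opening: 55.5
grip_force: 0.0
```

Call:
servo_tool --commands '[{"tx": 0,"ty": 0,"tz": 0,"rx": 0,"ry": 0,"rz": 0,"gripper": 0.65},{"tx": 0,"ty": 0,"tz": 0,"rx": 0,"ry": 0,"rz": 0,"gripper": 0.65},{"tx": 0,"ty": 0,"tz": 0,"rx": 0,"ry": 0,"rz": 0,"gripper": 0.65}]'

```text
time_s: 18.73
ee_pos: [499.9, 258.2, 44.5]
tool_rot: [-3.137, -0.146, -0.007]
contact_force: [0.3, 0.2, 0.4]
opening: 55.6
grip_force: 0.0
```

```bash
python3 go.py 498.6 258.4 2.5 -84.9
```

```text
t 18.73 pos [499.9 258.2  44.5] yaw -84.7 q [ 0.41  0.29  1.51 -0.    1.33  1.89] open 55.6 F [0.3 0.2 0.4] grip 0.0
T [-0.15 -0.03  4.2 ] R [-0.013 -0.041  0.038] rows 2.0 1.0
```

Call:
servo_tool --commands '[{"tx": -0.05,"ty": 0,"tz": 1.2,"rx": 0,"ry": 0,"rz": 0,"gripper": 0.65},{"tx": -0.05,"ty": 0,"tz": 2.5,"rx": 0,"ry": 0,"rz": 0,"gripper": 0.65},{"tx": -0.05,"ty": 0,"tz": 3.5,"rx": 0,"ry": 0,"rz": 0,"gripper": 0.65},{"tx": -0.05,"ty": 0,"tz": 4,"rx": 0,"ry": 0,"rz": 0,"gripper": 0.65},{"tx": -0.05,"ty": 0,"tz": 4,"rx": 0,"ry": 0,"rz": 0,"gripper": 0.65}]'

```text
time_s: 19.15
ee_pos: [496.5, 257.5, -0.6]
tool_rot: [3.137, 0.147, -0.006]
contact_force: [0.3, 0.1, 0.2]
opening: 55.4
grip_force: 0.0
```

Call:
servo_tool --commands '[{"tx": 0,"ty": 0,"tz": 0,"rx": 0,"ry": 0,"rz": 0,"gripper": 0.65},{"tx": 0,"ty": 0,"tz": 0,"rx": 0,"ry": 0,"rz": 0,"gripper": 0.65},{"tx": 0,"ty": 0,"tz": 0,"rx": 0,"ry": 0,"rz": 0,"gripper": 0.65}]'

```text
time_s: 19.4
ee_pos: [498.2, 258.3, 2.5]
tool_rot: [-3.138, -0.147, -0.002]
contact_force: [0.6, -1.5, -1.0]
opening: 55.4
grip_force: 0.0
```

```bash
python3 go.py 498.6 258.4 2.5 -84.9
```

```text
t 19.4 pos [498.2 258.3   2.5] yaw -84.6 q [0.41 0.35 1.54 0.   1.25 1.89] open 55.4 F [ 0.6 -1.5 -1. ] grip 0.0
T [ 0.04 -0.01 -0.  ] R [-0.004 -0.011  0.046] rows 1.0 1.0
```

Call:
servo_tool --commands '[{"tx": 0,"ty": 0,"tz": 0,"rx": 0,"ry": 0,"rz": 0,"gripper": 0.1},{"tx": 0,"ty": 0,"tz": 0,"rx": 0,"ry": 0,"rz": 0,"gripper": 0.1},{"tx": 0,"ty": 0,"tz": 0,"rx": 0,"ry": 0,"rz": 0,"gripper": 0.1},{"tx": 0,"ty": 0,"tz": 0,"rx": 0,"ry": 0,"rz": 0,"gripper": 0.1},{"tx": 0,"ty": 0,"tz": 0,"rx": 0,"ry": 0,"rz": 0,"gripper": 0.1}]' --grip_force 100

```text
time_s: 19.82
ee_pos: [498.2, 258.4, 2.9]
tool_rot: [-3.137, -0.147, -0.002]
contact_force: [-2.1, -0.7, 5.7]
opening: 26.7
grip_force: 99.3
```

Call:
servo_tool --commands '[{"tx": 0,"ty": 0,"tz": -0.5,"rx": 0,"ry": 0,"rz": 0,"gripper": 0.1},{"tx": 0,"ty": 0,"tz": -2,"rx": 0,"ry": 0,"rz": 0,"gripper": 0.1},{"tx": 0,"ty": 0,"tz": -4,"rx": 0,"ry": 0,"rz": 0,"gripper": 0.1},{"tx": 0,"ty": 0,"tz": -5,"rx": 0,"ry": 0,"rz": 0,"gripper": 0.1},{"tx": 0,"ty": 0,"tz": -5,"rx": 0,"ry": 0,"rz": 0,"gripper": 0.1}]'

```text
time_s: 20.23
ee_pos: [498.9, 258.5, 54.0]
tool_rot: [-3.137, -0.147, -0.006]
contact_force: [-0.1, 0.3, -6.1]
opening: 26.5
grip_force: 99.7
```

```bash
python3 go.py 577 -34.5 60 -54; python3 -c "
from bench import robot
import cv2
cv2.imwrite('pics/w4.png',robot.get_image('wrist')[:,:,::-1])"
```

```text
t 20.23 pos [498.9 258.5  54. ] yaw -84.6 q [ 0.41  0.28  1.51 -0.    1.35  1.89] open 26.5 F [-0.1  0.3 -6.1] grip 99.7
T [ 5.03 29.9  -0.62] R [-2.000e-03 -3.700e-02 -5.104e+00] rows 8.0 5.0
```

View pics/w4.png

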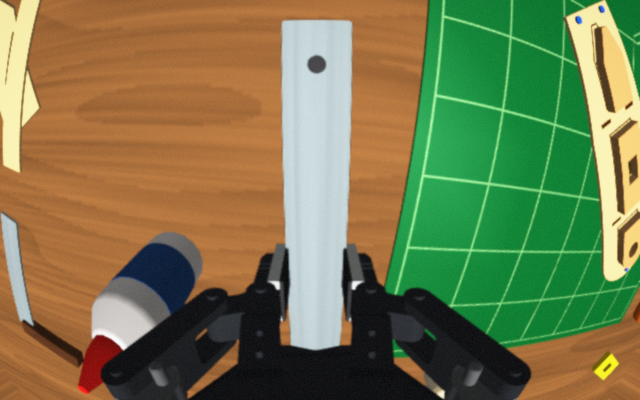

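Call:
servo_tool --commands '[{"tx": 0.5,"ty": 3.5,"tz": -0.6,"rx": 0,"ry": 0,"rz": 0,"gripper": 0.1},{"tx": 1,"ty": 7,"tz": -0.6,"rx": 0,"ry": 0,"rz": -1,"gripper": 0.1},{"tx": 1.8,"ty": 11,"tz": -0.6,"rx": 0,"ry": 0,"rz": -2,"gripper": 0.1},{"tx": 2.5,"ty": 15,"tz": -0.6,"rx": 0,"ry": 0,"rz": -3,"gripper": 0.1},{"tx": 3.2,"ty": 19,"tz": -0.6,"rx": 0,"ry": 0,"rz": -4,"gripper": 0.1}]'

```text
time_s: 20.7
ee_pos: [546.6, 70.1, 55.9]
tool_rot: [-3.036, -0.805, 0.004]
contact_force: [1.2, 0.8, -5.9]
opening: 26.8
grip_force: 100.2
```

```bash
python3 go.py 577 -34.5 60 -54
```

```text
t 20.7 pos [546.6  70.1  55.9] yaw -60.3 q [0.06 0.26 1.53 0.   1.35 1.11] open 26.8 F [ 1.2  0.8 -5.9] grip 100.2
T [-2.54 10.59 -0.41] R [-0.014  0.023 -1.05 ] rows 3.0 1.0
```

Call:
servo_tool --commands '[{"tx": -0.9,"ty": 3.5,"tz": -0.3,"rx": 0,"ry": 0,"rz": -0.5,"gripper": 0.1},{"tx": -1.6,"ty": 6.5,"tz": -0.3,"rx": 0,"ry": 0,"rz": -1,"gripper": 0.1},{"tx": -2.2,"ty": 9,"tz": -0.3,"rx": 0,"ry": 0,"rz": -1,"gripper": 0.1},{"tx": -2.5,"ty": 10.5,"tz": -0.3,"rx": 0,"ry": 0,"rz": -1,"gripper": 0.1},{"tx": -2.5,"ty": 10.6,"tz": -0.3,"rx": 0,"ry": 0,"rz": -1,"gripper": 0.1}]'

```text
time_s: 21.12
ee_pos: [577.3, -35.6, 59.1]
tool_rot: [-2.995, -0.949, 0.004]
contact_force: [-0.9, 0.7, -5.9]
opening: 26.9
grip_force: 100.3
```

Call:
servo_tool --commands '[{"tx": 0,"ty": 0,"tz": 0,"rx": 0,"ry": 0,"rz": 0,"gripper": 0.1},{"tx": 0,"ty": 0,"tz": 0,"rx": 0,"ry": 0,"rz": 0,"gripper": 0.1},{"tx": 0,"ty": 0,"tz": 0,"rx": 0,"ry": 0,"rz": 0,"gripper": 0.1},{"tx": 0,"ty": 0,"tz": 0,"rx": 0,"ry": 0,"rz": 0,"gripper": 0.1},{"tx": 0,"ty": 0,"tz": 0,"rx": 0,"ry": 0,"rz": 0,"gripper": 0.1}]'

```text
time_s: 21.53
ee_pos: [577.5, -31.8, 60.8]
tool_rot: [-2.992, -0.956, -0.0]
contact_force: [-0.0, 0.1, -6.7]
opening: 26.5
grip_force: 100.3
```

```bash
python3 go.py 577 -34.5 22 -54
```

```text
t 21.53 pos [577.5 -31.8  60.8] yaw -54.6 q [-0.12  0.32  1.45  0.    1.38  0.83] open 26.5 F [-0.   0.1 -6.7] grip 100.3
T [-0.2   0.19  3.88] R [-0.002 -0.001 -0.092] rows 1.0 1.0
```

Call:
servo_tool --commands '[{"tx": -0.2,"ty": 0.15,"tz": 1,"rx": 0,"ry": 0,"rz": -0.1,"gripper": 0.1},{"tx": -0.2,"ty": 0.15,"tz": 2,"rx": 0,"ry": 0,"rz": -0.1,"gripper": 0.1},{"tx": -0.2,"ty": 0.15,"tz": 2.8,"rx": 0,"ry": 0,"rz": -0.1,"gripper": 0.1},{"tx": -0.2,"ty": 0.15,"tz": 3.2,"rx": 0,"ry": 0,"rz": -0.1,"gripper": 0.1},{"tx": -0.2,"ty": 0.15,"tz": 3.4,"rx": 0,"ry": 0,"rz": -0.1,"gripper": 0.1}]'

```text
time_s: 21.95
ee_pos: [576.0, -35.1, 25.0]
tool_rot: [-2.987, -0.97, 0.004]
contact_force: [0.3, 0.2, -7.6]
opening: 26.6
grip_force: 100.2
```

Call:
servo_tool --commands '[{"tx": 0,"ty": 0,"tz": 0,"rx": 0,"ry": 0,"rz": 0,"gripper": 0.1},{"tx": 0,"ty": 0,"tz": 0,"rx": 0,"ry": 0,"rz": 0,"gripper": 0.1},{"tx": 0,"ty": 0,"tz": 0,"rx": 0,"ry": 0,"rz": 0,"gripper": 0.1},{"tx": 0,"ty": 0,"tz": 0,"rx": 0,"ry": 0,"rz": 0,"gripper": 0.1}]'

```text
time_s: 22.28
ee_pos: [577.3, -35.2, 27.4]
tool_rot: [2.988, 0.97, 0.002]
contact_force: [0.4, -0.2, -5.7]
opening: 26.7
grip_force: 100.2
```

```bash
python3 go.py 577 -34.5 20 -54
```

```text
t 22.28 pos [577.3 -35.2  27.4] yaw -54.0 q [-0.12  0.36  1.47  0.    1.31  0.82] open 26.7 F [ 0.4 -0.2 -5.7] grip 100.2
T [ 0.02 -0.07  0.74] R [ 0.006 -0.008 -0.004] rows 1.0 1.0
```

Call:
servo_tool --commands '[{"tx": 0,"ty": 0,"tz": 0.3,"rx": 0,"ry": 0,"rz": 0,"gripper": 0.1},{"tx": 0,"ty": 0,"tz": 0.5,"rx": 0,"ry": 0,"rz": 0,"gripper": 0.1},{"tx": 0,"ty": 0,"tz": 0.6,"rx": 0,"ry": 0,"rz": 0,"gripper": 0.1},{"tx": 0,"ty": 0,"tz": 0.65,"rx": 0,"ry": 0,"rz": 0,"gripper": 0.1},{"tx": 0,"ty": 0,"tz": 0.65,"rx": 0,"ry": 0,"rz": 0,"gripper": 0.1}]'

```text
time_s: 22.7
ee_pos: [576.8, -35.1, 20.2]
tool_rot: [-2.988, -0.97, 0.0]
contact_force: [0.6, 0.6, -5.7]
opening: 26.4
grip_force: 100.3
```

Call:
servo_tool --commands '[{"tx": 0,"ty": 0,"tz": 0,"rx": 0,"ry": 0,"rz": 0,"gripper": 0.1},{"tx": 0,"ty": 0,"tz": 0,"rx": 0,"ry": 0,"rz": 0,"gripper": 0.1},{"tx": 0,"ty": 0,"tz": 0,"rx": 0,"ry": 0,"rz": 0,"gripper": 0.1}]'

```text
time_s: 22.95
ee_pos: [576.9, -35.1, 20.4]
tool_rot: [-2.988, -0.97, -0.0]
contact_force: [-0.4, 0.1, -5.7]
opening: 26.8
grip_force: 100.3
```

```bash
python3 go.py 577 -34.5 20 -54
```

```text
t 22.95 pos [576.9 -35.1  20.4] yaw -54.0 q [-0.12  0.37  1.47  0.    1.3   0.82] open 26.8 F [-0.4  0.1 -5.7] grip 100.3
T [ 0.04 -0.05  0.04] R [ 0.    -0.002 -0.004] rows 1.0 1.0
```

Call:
servo_tool --commands '[{"tx": 0,"ty": 0,"tz": 0.05,"rx": 0,"ry": 0,"rz": 0,"gripper": 0.1},{"tx": 0,"ty": 0,"tz": 0.1,"rx": 0,"ry": 0,"rz": 0,"gripper": 0.1},{"tx": 0,"ty": 0,"tz": 0.1,"rx": 0,"ry": 0,"rz": 0,"gripper": 0.1}]'

```text
time_s: 23.2
ee_pos: [577.0, -35.2, 20.0]
tool_rot: [2.988, 0.97, 0.0]
contact_force: [-3.0, 0.1, -0.2]
opening: 26.7
grip_force: 101.0
```

Contact: the weight has come off. Release gently and rise.

Call:
servo_tool --commands '[{"tx": 0,"ty": 0,"tz": 0,"rx": 0,"ry": 0,"rz": 0,"gripper": 0.6},{"tx": 0,"ty": 0,"tz": 0,"rx": 0,"ry": 0,"rz": 0,"gripper": 0.6},{"tx": 0,"ty": 0,"tz": 0,"rx": 0,"ry": 0,"rz": 0,"gripper": 0.6},{"tx": 0,"ty": 0,"tz": 0,"rx": 0,"ry": 0,"rz": 0,"gripper": 0.6}]'

```text
time_s: 23.53
ee_pos: [577.5, -35.2, 19.9]
tool_rot: [2.988, 0.97, 0.002]
contact_force: [0.1, -0.9, 0.0]
opening: 51.1
grip_force: 0.0
```

Call:
servo_tool --commands '[{"tx": 0,"ty": 0,"tz": -2,"rx": 0,"ry": 0,"rz": 0,"gripper": 0.6},{"tx": 0,"ty": 0,"tz": -6,"rx": 0,"ry": 0,"rz": 0,"gripper": 0.6},{"tx": 0,"ty": 0,"tz": -10,"rx": 0,"ry": 0,"rz": 0,"gripper": 0.6},{"tx": 0,"ty": 0,"tz": -14,"rx": 0,"ry": 0,"rz": 0,"gripper": 0.6},{"tx": 0,"ty": 0,"tz": -18,"rx": 0,"ry": 0,"rz": 0,"gripper": 0.6}]'

```text
time_s: 23.95
ee_pos: [576.7, -35.1, 201.6]
tool_rot: [2.988, 0.97, 0.001]
contact_force: [0.7, 0.3, -1.2]
opening: 51.2
grip_force: 0.0
```

Call:
servo_tool --commands '[{"tx": -4,"ty": 0,"tz": -1,"rx": 0,"ry": 0,"rz": 0,"gripper": 0.6},{"tx": -8,"ty": 0,"tz": -2,"rx": 0,"ry": 0,"rz": 0,"gripper": 0.6},{"tx": -12,"ty": 0,"tz": -3,"rx": 0,"ry": 0,"rz": 0,"gripper": 0.6},{"tx": -16,"ty": 0,"tz": -4,"rx": 0,"ry": 0,"rz": 0,"gripper": 0.6},{"tx": -16,"ty": 0,"tz": -4,"rx": 0,"ry": 0,"rz": 0,"gripper": 0.6}]'

```text
time_s: 24.37
ee_pos: [444.7, -132.3, 242.6]
tool_rot: [2.986, 0.962, 0.005]
contact_force: [0.1, 0.4, -0.6]
opening: 51.3
grip_force: 0.0
```

```bash
python3 - <<'E'
from fit import *
I={n:robot.get_image(n)[:,:,::-1].copy() for n in("scene","side")}
V=[]
for n in I:
    S=rect(n,I[n],(577,-34),160,29,1.2); w=world("bar",[577,-34.5,-2.513])
    cv2.polylines(S,[np.c_[(126-w[:,1])*1.2,(737-w[:,0])*1.2].astype(int)],True,(0,0,255),1); V.append(S)
cv2.imwrite("pics/end.png",np.hstack(V)); print(robot.get_state()["ee_pos"])
E
```

```text
[ 447.15064189 -129.96326338  240.55899262]
```

View pics/end.png

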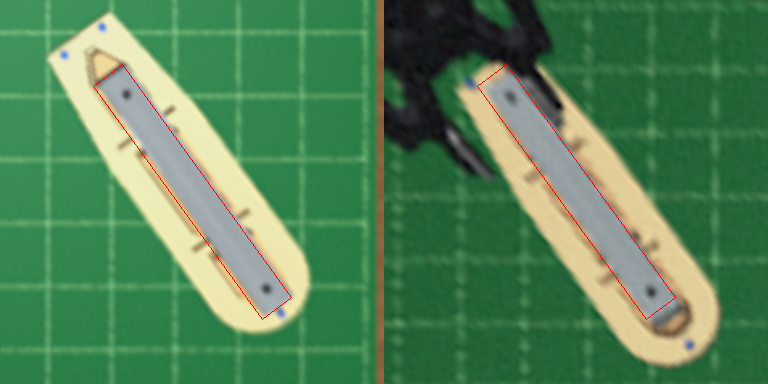

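The bar lies on all three plates, matching its target outline (red) to about 2 mm in both views; its ends are at about (110,78) and (277,308) in the left view. The arm is clear.

```bash
python3 -c "
from bench import robot
print(robot.sign_off())"
```

```text
the job is handed in; nothing more can be done
None
```

I handed the job in: all three plates lie on their outlines the right way round, the steel bar lies along the centre line on top of them, and I kept the arm clear of the glue bottle. In the camera checks the plates and bar were within about 2 mm of target; the sign-off returned no verdict.

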